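Clamp a bar in the V-block and tighten the strap screw with the flipped hex key

ROBOT

A 6-joint arm with a two-finger parallel gripper is mounted at the origin on a cart in front of the work surface, level with it; the furniture and walls round the work are solid. World frame = base frame: x ahead of the robot, y to its left, z up, the work surface at z = 0. Lengths are in m, angles in rad, forces in N, time in s.
With the tool pointing down it reaches from about 0.25 to 0.725 m from the base axis. Payload 4 kg.
Tool frame: the origin (TCP) lies between the finger pads; the fingertips stand 8 mm ahead of it and the grasp point (between the pads) lies 11 mm behind it (bot.tip_reach is the distance from the TCP to the fingertips, in m); z points along the fingers, y is the line along which they close (so a half turn about z gives the same grasp; the last joint's range is limited). The gripper opens to 85 mm and grips with 20 to 120 N. Pads are 22 mm wide; open, the fingers measure 114 mm over their backs; the gripper's body (76 mm by 85 mm) begins 54 mm behind the grasp point. The pads swing forward as they close: fully open they stand 13 mm farther back than shut.
Start: joints at [1.319, 0.241, 0.005, 1.335, 0, 1.571], TCP at [0.125, 0.484, 0.239] pointing down, gripper open.
Joint ranges: [-2.72, 2.72], [-1.05, 1.87], [-1.09, 1.28], [-1.99, 2.15], [-1.42, 1.44], [-3.14, 3.14]. Speed limits (rad/s): [2.79, 2.79, 3.14, 3.14, 3.14, 3.14].

INTERFACE

Orientations are given as a unit quaternion [x, y, z, w].
In Python, from workcell import bot gives the robot as it stands.
- The arm moves only by the tool move_arm, never from a script. Its argument "deltas" is a list of rows, each a list of 7 numbers: the opening, from 0 (shut) to 1 (fully open), then the shift along the tool's x, y, z in mm, then the turn, a rotation vector about the tool's x, y, z in degrees. In form: [[gripper, tx, ty, tz, ax, ay, az], ...]. A call has 1 to 10 rows; each row shifts and turns the commanded pose from where the row before left it, along the tool's axes as they then stand; what a row does not reach is not made up. A row lasts 1/12 s, in which the tool goes at most 41.7 mm and 7.16 degrees, less where a joint would pass 70% of its speed; a pose out of reach is approached as far as the arm can. A call is refused whole if a number of a shift passes 41.7 or a number of a turn 7.16, either way. A call with a gripper value outside its range is refused whole. The fingers move at their own pace and stop on an object; the grip force is fixed at half the most. Time passes only in rows, so rows that do not move let the fingers close. It gives the time, the measured TCP pose, the force, the opening and the grip force at its end, in the units of the state.
- bot.get_obs(): the state, without advancing time (a new reading comes with each control period).
- bot.camera(name): name is "scene" or "top" or "wrist"; returns the picture (480x640x3 uint8, blue, green, red); there is no depth.
- bot.calibration(name): a dict with "K" (3x3 intrinsics, pixels), "position" and "orientation" of the camera in the world. Camera axes: x right, y down, z forward; pixel columns grow to the right and rows downward; lengths in m; the calibration is good to about 2 mm. A picture is of the moment at which its call begins: read the wrist's pose just before it. calibration takes no time and is no camera call; for the wrist camera it gives the pose at the moment of the call.
- bot.job_done(): hands the job in; it is judged then, once.
Trained networks look in the newest picture that a camera, given by its name, has taken for a name from the list of things; names that differ only in an ending like _2 or _b are one class to them, and where a whole thing is asked for, a point or a joint stands for the part that bears it (a point fixed in the world has none). Each returns a list of dicts, best first, with "conf" (0 to 1); they miss things now and then, are a little off and sometimes report something else, mostly with a low value. They report only what shows in the picture. A call takes as long as a camera call. They do not tell look-alikes from the thing itself.
- bot.outline_of(query, camera): "pixels" (480x640 bool, what is visible of it) and "rect" ([left, top, width, height] in pixels, round what is visible of it).
The state is a dict: "clock": time; "joint_pos": joint angles; "joint_vel": joint speeds; "tau": joint torques, N m; "eef_pos": TCP position; "tool_rot": TCP orientation; "ft_force": force on the tool from outside, world axes, zero at the start; "ft_torque": the same for the moment, N m; "grip_width": finger opening in m; "grasp_force": force on a finger pad.
Only numpy, scipy, OpenCV 4.12 (cv2) and the standard library are available. Lean on these libraries where they do the work, as an engineer would, in place of code of your own. Each camera call takes 0.05 s, during which the arm holds its last target. There are 200 camera calls.

TASK

Clamp the round bar in the V-block. Swing the strap over the bar until it is fully home under the head of the clamp screw; and take the big hex key, which was left standing long arm down in the screw, flip it and put its short arm all the way into the socket. Only with the strap home and the key so turned, use the long arm as the lever to tighten the stiff screw clockwise until it will go no further; leave the key in the screw, the bar in its vee and the measuring tools lying around undisturbed.

Things in the scene. Friction and masses are not known exactly. Their poses are not given: they have to be found in the camera images.
- fixture: clamping fixture fixed to the bench: dark steel base plate 90 (its x) x 196 (its y) x 12 mm with a grey V-block 60 x 50 x 40 mm on it, the vee along x. Origin: centre of the plate's underside, z up. Strap pivot at y = +58 mm (nut top 97 mm high), clamp screw at y = -58 mm, both at x = 0. Yaw within 0.3 rad of the world's; the screw is on the robot's right
- bar: steel round bar, 32 mm diameter, 128 mm long with a thinner stub at one end, lying loose in the vee; origin on its axis at mid length, x along the bar; its top is 73 mm above the bench
- vee_seat (a point): point on the axis that a 32 mm bar takes in the vee, over the middle of the V-block, 56.6 mm above the bench
- strap (a joint): swing of the strap about its upright pivot, rad: 0 = home across the bar, notch round the screw's shank, against a stop. Starts open (0.65 to 1.05) with its free end towards the robot; from above it closes counter-clockwise, the free end moving away from the robot. About 2 N near the free end moves it; it stays where it is left
- strap_pivot (a point): on the strap's pivot axis at the height of its upper face, 86 mm above the bench. The strap is a flat steel bar 34 mm wide, 12 mm thick (underside 74 mm above the bench, 1 mm over the bar) and reaches 140 mm from the pivot
- strap_end (a point): on the middle line of the strap's upper face at its notch, 116 mm from the pivot; the notch opens to the leading edge (away from the robot): push on the edge that faces the robot
- screw (a joint): turn of the clamp screw, rad, growing clockwise seen from above; starts at 0 (run down finger-tight) and comes to a dead stop, tight, at 1.2, having gone down about 1 mm with the strap. Its friction is 0.6 N m: about 5 N pushed across the key's long arm 115 mm from the screw
- socket (a point): centre of the mouth of the hexagon socket, on the top face of the screw's round head (27 mm diameter, 26 mm high), 115 mm above the bench; z up. The socket is 21 mm deep, with 0.7 mm of play a side for the key and a bevelled mouth. Two of its six corners lie along this frame's +y and -y; the frame turns with the screw
- socket_floor (a point): centre of the socket's floor, 21 mm below its mouth (94 mm above the bench)
- hex_key: big dark steel L-shaped hex key, 14 mm across flats, about 0.23 kg, balancing 50 mm down the long arm. Origin: where the centre lines of its arms would cross at the bend (bend radius 16 mm). Long arm along its -z, short arm along its +y. Flats face +x and -x all along. Starts with the long arm in the socket, origin 227 mm above the bench, short arm level to the robot's left (the socket's +y)
- key_short_tip (a point): middle of the end face of the key's short arm, 49 mm from the key's origin. Short arm down, the key fits the socket at any 60 degree step with the long arm over one of the socket's corners; let go, its long arm sags about 0.1 rad in the play
- key_long_tip (a point): middle of the end face of the key's long arm, 133 mm from the key's origin
- micrometer: bystander: micrometer lying on the bench, 41 x 128 x 16 mm
- ring_gauge_0: bystander: steel ring gauge lying on the bench, 60 mm across, 18 mm high
- square: bystander: engineer's square lying on the bench, 100 x 108 x 16 mm
Mind the look-alikes: they are no part of the job. What is shaped like the hex_key but orange is not meant.

How it is judged:
On the way, in this order (a step that is already met when the one before it is completed fails the run):
1. the strap is home under the screw head and the key stands short arm down, fully in the socket (value of joint strap below 0.05 rad and distance between key_short_tip and socket_floor below 0.006 m and angle between the y axis of hex_key and the z axis of socket, either way round below 0.25 rad and height (world z) of hex_key above 0.12 m), for 0.2 s.
2. the screw is turned clockwise to its stop (value of joint screw above 1.12 rad and distance between key_short_tip and socket_floor below 0.006 m and angle between the y axis of hex_key and the z axis of socket, either way round below 0.25 rad and height (world z) of hex_key above 0.12 m), for 0.2 s.
At the end, for the whole second after the job is handed in: strap home (under 0.05 rad); screw tight (over 1.12 rad); key at rest with its short arm in the socket (tip within 6 mm of the floor, within 0.25 rad of the screw axis); bar at rest in the vee (within 30 mm of the vee seat, 0.06 rad of the vee) (all of step 2 and value of joint strap below 0.05 rad and distance between bar and vee_seat below 0.03 m and angle between the x axis of bar and the x axis of fixture, either way round below 0.06 rad and linear speed of each of hex_key, bar below 0.02 m/s); the robot touches nothing.
It fails at once if the screw is tightened while the strap is not over the bar (value of joint screw above 0.6 rad and value of joint strap above 0.15 rad).
It fails at once if the micrometer is disturbed (distance of micrometer from where it was at the start of the episode above 0.03 m).
It fails at once if the ring gauge is disturbed (distance of ring_gauge_0 from where it was at the start of the episode above 0.03 m).
It fails at once if the engineer's square is disturbed (distance of square from where it was at the start of the episode above 0.03 m).
It also fails if it takes over 72 s, if anything falls off the work surface, if the arm or the gripper's body presses on something with over 40 N, if the wrist force passes 120 N, or if a joint passes its speed limit or range.

## Working session

There is one attempt and no reset: what is moved stays moved. The work goes in short steps, Python scripts to look and compute and a tool call to move; the robot and the scene stay as the last step left them, time stands still between calls to the robot, and variables do not carry over. Pictures are saved under pics/ and viewed, at most 10 in all, crops included, and the job is handed in when it is done.

Besides the shell and the picture viewer there is one more tool, called after "Emit:" as name(argument=value, ...) on one line, values as JSON. move_arm: Moves the arm, as the interface text tells. Its arguments: {"type":"object","properties":{"deltas":{"type":"array","items":{"type":"array","items":{"type":"number"}}}},"required":["deltas"]}

```bash
mkdir -p pics; ls
cat > h.py <<'E'
import numpy as np,cv2
from scipy.spatial.transform import Rotation as R
from workcell import bot
def proj(c,P):
    P=np.atleast_2d(P);r=R.from_quat(c["orientation"]).as_matrix();p=(P-np.array(c["position"]))@r
    q=p@np.array(c["K"]).T;return q[:,:2]/q[:,2:]
def atz(c,uv,z):
    uv=np.atleast_2d(uv);d=np.c_[uv,np.ones(len(uv))]@np.linalg.inv(c["K"]).T@R.from_quat(c["orientation"]).as_matrix().T
    o=np.array(c["position"]);return o+d*((z-o[2])/d[:,2:])
E
python3 - <<'E'
from h import *
for n in("top","scene"):
    im=bot.camera(n);cv2.imwrite(f"pics/{n}0.png",im);c=bot.calibration(n);print(n,c["K"],c["position"],R.from_quat(c["orientation"]).as_matrix().round(3).tolist())
    for q in("fixture","hex_key","strap","bar","screw","micrometer","ring_gauge_0","square"):
        print(q,[(round(d["conf"],2),d["rect"]) for d in bot.outline_of(q,n)])
o=bot.get_obs();print(o["clock"],o["eef_pos"],o["tool_rot"])
c=bot.calibration("wrist");print(c["position"],c["orientation"])
E
```

```text
pics
top [[562.62008568   0.         314.84967447]
 [  0.         562.62008568 244.81250981]
 [  0.           0.           1.        ]] [ 0.53076885 -0.00335666  1.47620439] [[-0.006, -0.999, 0.052], [-1.0, 0.006, -0.0], [-0.0, -0.052, -0.999]]
fixture [(0.67, [288.5, 217.7, 84.5, 70.3]), (0.65, [304.1, 235.5, 37.3, 49.6])]
hex_key [(0.75, [336.9, 236.0, 24.3, 17.1]), (0.47, [389.2, 188.8, 24.9, 10.9]), (0.28, [348.3, 246.8, 8.8, 7.5])]
strap [(0.87, [307.1, 235.2, 33.0, 49.8]), (0.52, [429.2, 218.4, 21.3, 22.3]), (0.32, [425.8, 279.9, 48.0, 20.6])]
bar [(0.76, [326.1, 209.9, 19.7, 47.1])]
screw [(0.63, [338.0, 235.6, 23.4, 12.8]), (0.6, [292.1, 218.4, 80.4, 69.3]), (0.41, [346.4, 244.2, 14.1, 10.1])]
micrometer [(0.67, [426.5, 278.1, 46.5, 22.1])]
ring_gauge_0 [(0.73, [428.8, 221.6, 21.3, 17.0])]
square [(0.83, [168.1, 177.4, 35.5, 51.9])]
scene [[442.38342128   0.         316.49851987]
 [  0.         442.38342128 239.34462439]
 [  0.           0.           1.        ]] [ 1.45883909 -0.17566498  0.87908216] [[0.209, 0.614, -0.761], [0.978, -0.145, 0.151], [-0.018, -0.776, -0.631]]
fixture [(0.93, [271.0, 244.0, 73.7, 61.0])]
hex_key [(0.58, [226.5, 294.3, 21.9, 43.3]), (0.55, [274.3, 224.4, 20.0, 36.3])]
strap [(0.63, [287.5, 243.0, 43.9, 30.6]), (0.27, [170.5, 272.0, 40.2, 8.3])]
bar [(0.83, [294.1, 265.3, 17.1, 36.9])]
screw [(0.69, [275.7, 260.4, 13.1, 16.8])]
micrometer [(0.52, [167.6, 271.6, 42.3, 12.6]), (0.5, [290.7, 242.3, 39.4, 34.1])]
ring_gauge_0 [(0.94, [186.9, 304.5, 26.3, 23.6])]
square [(0.88, [428.8, 280.4, 40.8, 35.1])]
0.9 [0.12457834 0.48424768 0.23932726] [1.25576359e-01 9.92083957e-01 2.28698654e-05 6.62123792e-06]
[0.05602371 0.50193759 0.37353264] [0.78169643 0.60699065 0.08728379 0.11355434]
```

Run:
```python
import cv2
a=cv2.imread("pics/top0.png")[160:320,150:490];b=cv2.imread("pics/scene0.png")[200:360,150:490]
cv2.imwrite("pics/a.png",cv2.resize(cv2.vconcat([a[:150],b[:150]]),None,fx=2,fy=2,interpolation=cv2.INTER_CUBIC)[:600])
```

```text
(no output)
```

View pics/a.png

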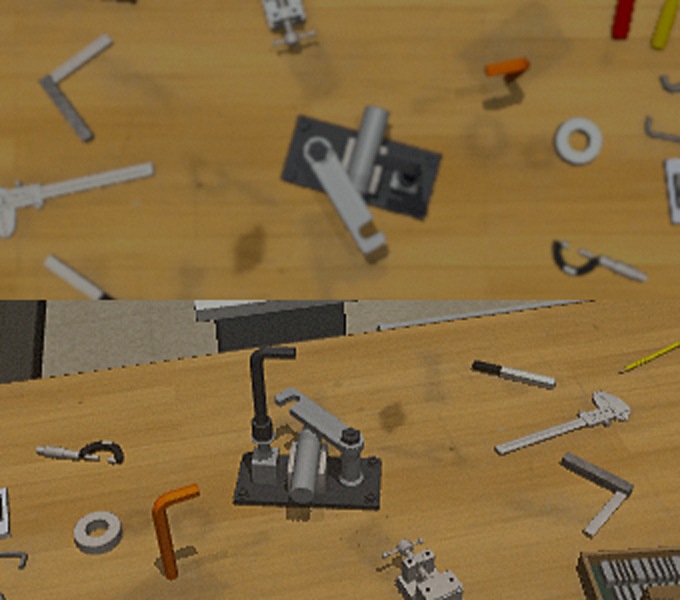

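The picture shows the fixture near top pixel (330,243), yawed about -0.23 rad. The key stands in the screw on the right, the strap is open towards the robot, and the orange key is a decoy. I'll move over for a wrist view.

Emit:
move_arm(deltas=[[1,-28.6,-27,-7.5,0,0,0],[1,-28.6,-27,-7.5,0,0,0],[1,-28.6,-27,-7.5,0,0,0],[1,-28.6,-27,-7.5,0,0,0],[1,-28.6,-27,-7.5,0,0,0],[1,-28.6,-27,-7.5,0,0,0],[1,-28.6,-27,-7.5,0,0,0],[1,-28.6,-27,-7.5,0,0,0]])

```text
clock: 1.57
eef_pos: [0.2928, 0.2164, 0.3]
tool_rot: [0.125, 0.992, 0.0, 0.0]
ft_force: [1.9, 1.1, 0.1]
grip_width: 0.0855
grasp_force: 0.0
```

Emit:
move_arm(deltas=[[0,-28.6,-27,-7.5,0,0,0],[0,-28.6,-27,-7.5,0,0,0],[0,-28.6,-27,-7.5,0,0,0],[0,-28.6,-27,-7.5,0,0,0],[0,-28.6,-27,-7.5,0,0,0],[0,-28.6,-27,-7.5,0,0,0],[0,-28.6,-27,-7.5,0,0,0],[0,-28.6,-27,-7.5,0,0,0],[0,0,0,0,0,0,0],[0,0,0,0,0,0,0]])

```text
clock: 2.4
eef_pos: [0.4608, -0.0499, 0.3589]
tool_rot: [0.128, 0.992, 0.0, -0.0]
ft_force: [0.1, 0.1, 0.4]
grip_width: 0.0004
grasp_force: 0.0
```

Run:
```python
from h import *
o=bot.get_obs();print(o["clock"],o["eef_pos"],R.from_quat(o["tool_rot"]).as_matrix().round(3).tolist(),o["joint_pos"])
c=bot.calibration("wrist");print(c)
im=bot.camera("wrist");cv2.imwrite("pics/w1.png",im)
import json;json.dump({k:np.array(v).tolist() for k,v in c.items()},open("w1.json","w"))
```

```text
2.4 [ 0.46082228 -0.04986219  0.35888607] [[-0.967, 0.253, -0.001], [0.253, 0.967, 0.0], [0.001, 0.0, -1.0]] [-1.07903447e-01  1.48988961e-01  1.98218408e-01  1.62064225e+00
  1.88436899e-04  1.47995627e-01]
{'K': array([[387.48953726,   0.        , 321.20970049],
       [  0.        , 387.48953726, 238.54293526],
       [  0.        ,   0.        ,   1.        ]]), 'position': array([ 0.39244071, -0.03190377,  0.49313547]), 'orientation': array([0.78298551, 0.60540428, 0.08688207, 0.11344978])}
```

View pics/w1.png

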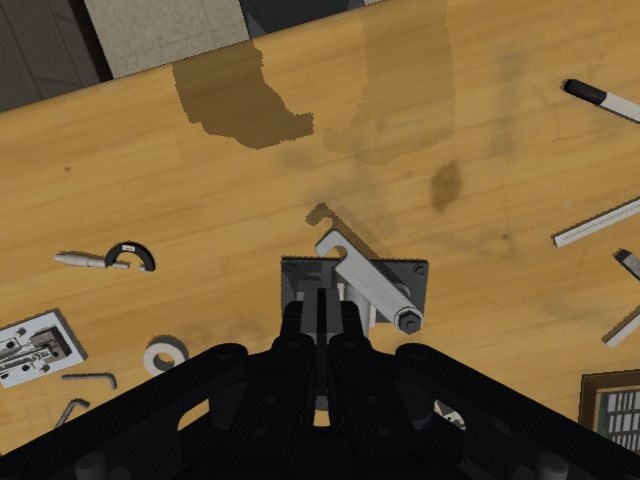

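The wrist view shows the robot-side plate corners at about (282,257) and (428,262), the nut at (409,320), and the strap notch near (335,245). The gripper hides the screw. I'll combine this with the top view.

Run:
```python
from h import *
import json
c=json.load(open("w1.json"));t=bot.calibration("top")
def show(c,name,box,f,out):
    im=cv2.imread(name)[box[1]:box[3],box[0]:box[2]];return cv2.resize(im,None,fx=f,fy=f,interpolation=cv2.INTER_CUBIC)
p=atz(c,[[282,257],[428,262]],.012);print(p,np.linalg.norm(p[1]-p[0]));d=p[1]-p[0];yaw=np.arctan2(-d[0],d[1])
print("yaw",yaw)
n=atz(c,[[409,320]],.097)[0];print("nut w",n,"nut top",atz(t,[[309,234.5]],.097))
m=p.mean(0)+45e-3*np.array([np.cos(yaw),np.sin(yaw),0]);fy=np.array([-np.sin(yaw),np.cos(yaw),0])
print("centre",m,"from nut",n-.058*fy,"screw",m-.058*fy)
a=show(t,"pics/top0.png",(280,200,380,300),6,0);b=show(c,"pics/w1.png",(270,220,440,340),4,0)[:, :]
cv2.imwrite("pics/b.png",a)
```

```text
[[ 0.5410993  -0.12445063  0.012     ]
 [ 0.59616451  0.05981286  0.012     ]] 0.19231538971123197
yaw -0.29039179971309564
nut w [0.62380109 0.01038823 0.097     ] nut top [[0.62864654 0.01047732 0.097     ]]
centre [ 0.61174784 -0.04520363  0.012     ] from nut [ 0.60719408 -0.04518341  0.097     ] screw [ 0.59514083 -0.10077527  0.012     ]
```

View pics/b.png

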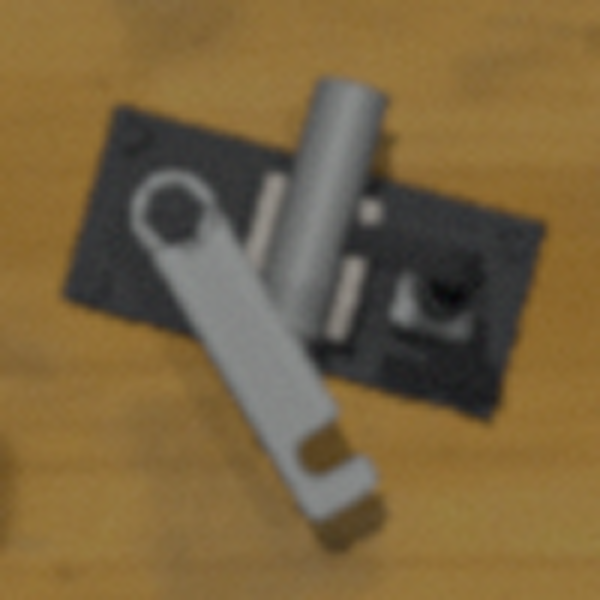

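Run:
```python
from h import *
import json
from scipy.optimize import least_squares
c=json.load(open("w1.json"));t=bot.calibration("top")
C=[[45,98,12],[45,-98,12],[-45,-98,12],[-45,98,12],[0,58,97]]
T=[[300,217.5],[370.8,237],[362,269.7],[291.2,249.5],[309.7,235.3]];W=[[282,257],[428,262],[409,320]]
C=np.array(C)/1e3
def X(p,P):
    return R.from_rotvec([0,0,p[2]]).apply(P)+[p[0],p[1],0]
f=lambda p:np.r_[(proj(t,X(p,C))-T).ravel(),(proj(c,X(p,C[[2,3,4]]))-W).ravel()]
s=least_squares(f,[.61,-.045,-.28]);print(s.x,s.fun.round(1))
p=s.x
print("screw",X(p,[0,-.058,.115]),"top px key origin,tip",proj(t,X(p,[[0,-.058,.227],[0,-.009,.227],[0,-.058,.115]])),"in crop",(proj(t,X(p,[[0,-.058,.234],[0,-.009,.234],[0,-.058,.115]]))-[280,200])*6)
# strap: end notch side corners; far end mid px
e=atz(t,[[280+342/6,200+500/6]],.086)[0];pv=X(p,[0,.058,.086]);d=R.from_rotvec([0,0,-p[2]]).apply(e-pv);print("strap end",d,np.linalg.norm(d),"theta",np.arctan2(-d[0],-d[1]))
for q in("micrometer","ring_gauge_0","square"):
    r=bot.outline_of(q,"top")[0]["rect"];print(q,atz(t,[[r[0],r[1]],[r[0]+r[2],r[1]+r[3]]],.01)[:,:2].tolist())
print(bot.get_obs()["joint_pos"])
```

```text
[ 0.61053751 -0.04533773 -0.282432  ] [-0.6 -0.6  0.8  0.2  0.4  0.8 -1.3  0.5 -0.6 -0.  -2.  -0.3  0.9 -1.3
  0.5  2.2]
screw [ 0.59437336 -0.10103979  0.115     ] top px key origin,tip [[358.63892463 245.41859058]
 [337.42028513 239.42504926]
 [355.04801443 247.7933188 ]] in crop [[473.30879051 271.53594108]
 [345.28104241 235.37325945]
 [450.28808657 286.75991282]]
strap end [-9.47324042e-02 -9.83912613e-02  8.32667268e-17] 0.1365835593847433 theta 0.766454760501444
micrometer [[0.5191475954957341, -0.2936449207607057], [0.4610937940084478, -0.41339431929233844]]
ring_gauge_0 [[0.666602299653581, -0.30215112313263787], [0.621699116041339, -0.3570034505334226]]
square [[0.7875260551070817, 0.38047926948939836], [0.6502299026070893, 0.28671974999800603]]
[-1.02222903e-01  1.45353924e-01  1.94965381e-01  1.62084197e+00
  2.56410886e-04  1.47851676e-01]
```

Add to h.py:
```python
FX=np.array([.6105,-.0453,0]);YAW=-.2824
RF=R.from_rotvec([0,0,YAW])
def now():
    o=bot.get_obs();return np.array(o["eef_pos"]),R.from_quat(o["tool_rot"]),o
def F2W(p): return RF.apply(np.array(p)/1e3)+FX
def state(msg=""):
    p,r,o=now();rf=RF.inv()*r
    print(msg,"t",o["clock"],"TCP fix mm",(RF.inv().apply(p-FX)*1e3).round(1),"x",rf.as_matrix()[:,0].round(2),"z",rf.as_matrix()[:,2].round(2),"F",np.round(RF.inv().apply(o["ft_force"]),1),"w",round(o["grip_width"],4),"q",np.round(o["joint_pos"],2))
def to(pf,rf=None):
    "fixture TCP mm, optional fixture rotation; prints shift in present tool axes and rotvec deg in tool axes"
    p,r,o=now();print("shift",(r.inv().apply(F2W(pf)-p)*1e3).round(1),"turn",None if rf is None else np.degrees((r.inv()*RF*rf).as_rotvec()).round(2),
     "shift after turn",None if rf is None else ((RF*rf).inv().apply(F2W(pf)-p)*1e3).round(1))
```

```text
(no output)
```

Emit:
move_arm(deltas=[[0,0,0,0,0,-7.16,0],[0,0,0,0,0,-7.16,0],[0,0,0,0,0,-7.16,0],[0,0,0,0,0,-7.16,0],[0,0,0,0,0,-7.16,0],[0,0,0,0,0,-7.16,0],[0,0,0,0,0,-7.16,0],[0,0,0,0,0,-7.16,0],[0,0,0,0,0,-7.16,0],[0,0,0,0,0,-7.16,0]])

```text
clock: 3.43
eef_pos: [0.4598, -0.0466, 0.3585]
tool_rot: [0.102, 0.82, -0.07, 0.559]
ft_force: [0.9, 0.7, -1.1]
grip_width: -0.0002
grasp_force: 0.0
```

Run:
```python
from h import *
state();to([-119.6,11,160]);to([-119.6,11,89.5])
```

```text
t 3.4333 TCP fix mm [-144.4  -43.2  358.5] x [-0.37 -0.01 -0.93] z [ 0.93  0.03 -0.37] F [ 0.6  0.9 -1.1] w -0.0002 q [ 0.11 -0.55 -0.98 -0.03 -0.33  0.13]
shift [175.   53.4  97.4] turn None shift after turn None
shift [240.6  53.4 123.1] turn None shift after turn None
```

Emit:
move_arm(deltas=[[0,24,5.3,12.3,0,0,0],[0,24,5.3,12.3,0,0,0],[0,24,5.3,12.3,0,0,0],[0,24,5.3,12.3,0,0,0],[0,24,5.3,12.3,0,0,0],[0,24,5.3,12.3,0,0,0],[0,24,5.3,12.3,0,0,0],[0,0,0,0,0,0,0]])

```text
clock: 4.1
eef_pos: [0.5227, 0.0, 0.213]
tool_rot: [0.109, 0.841, -0.076, 0.525]
ft_force: [-0.6, 0.4, -1.1]
grip_width: 0.0002
grasp_force: 0.0
```

Run:
```python
from h import *
state();to([-119.6,11,89.5])
```

```text
t 4.1 TCP fix mm [-96.9  19.1 213. ] x [-0.44 -0.02 -0.9 ] z [ 0.9   0.01 -0.44] F [-0.7  0.2 -1.1] w 0.0002 q [ 0.26 -0.01 -1.09 -0.57 -0.48  0.24]
shift [121.1  -6.   33.6] turn None shift after turn None
```

Run:
```python
from h import *
z=np.array([.57,0,-.822]);x=np.array([-.822,0,-.57])
rf=R.from_matrix(np.c_[x,np.cross(z,x),z]);to([-130,-5,130],rf);to([-130,-5,82],rf)
```

```text
shift [ 89.6 -22.4   6.4] turn [ 0.19 29.3   1.24] shift after turn [ 74.5 -24.1  49.4]
shift [132.7 -21.7  27.4] turn [ 0.19 29.3   1.24] shift after turn [101.8 -24.1  88.8]
```

Emit:
move_arm(deltas=[[0,0,0,0,0,5.86,0.25],[0,0,0,0,0,5.86,0.25],[0,0,0,0,0,5.86,0.25],[0,0,0,0,0,5.86,0.25],[0,0,0,0,0,5.86,0.25],[0,25,-8,16.5,0,0,0],[0,25,-8,16.5,0,0,0],[0,25,-8,16.5,0,0,0],[0,0,0,0,0,0,0]])

```text
clock: 4.85
eef_pos: [0.486, -0.0182, 0.1237]
tool_rot: [0.131, 0.933, -0.048, 0.331]
ft_force: [-2.0, -0.1, -0.6]
grip_width: 0.0
grasp_force: 0.0
```

Run:
```python
from h import *
state();to([-130,-5,82],RF.inv()*R.from_quat(bot.get_obs()["tool_rot"]))
```

```text
t 4.85 TCP fix mm [-127.2   -8.7  123.7] x [-0.78 -0.   -0.63] z [ 0.63  0.   -0.78] F [-1.9 -0.7 -0.6] w 0.0 q [ 0.11 -0.01 -0.9   0.04 -0.24  0.31]
shift [28.5  3.8 30.6] turn [0. 0. 0.] shift after turn [28.5  3.8 30.6]
```

Emit:
move_arm(deltas=[[0,14.3,2,15.5,0,0,0],[0,14.3,2,15.5,0,0,0],[0,0,0,0,0,0,0],[0,-7.8,0,6.3,0,0,0],[0,-7.8,0,6.3,0,0,0],[0,-7,-5.7,5.7,0,0,0],[0,-7,-5.7,5.7,0,0,0],[0,0,0,0,0,0,0]])

```text
clock: 5.52
eef_pos: [0.5303, -0.0358, 0.0915]
tool_rot: [0.133, 0.93, -0.046, 0.34]
ft_force: [0.4, 0.7, 0.5]
grip_width: -0.0001
grasp_force: 0.0
```

Run:
```python
from h import *
state();im=bot.camera("wrist");cv2.imwrite("pics/w2.png",im)
```

```text
t 5.5167 TCP fix mm [-79.7 -13.2  91.5] x [-0.77  0.   -0.64] z [ 0.64  0.   -0.77] F [0.2 0.8 0.5] w -0.0001 q [ 0.05  0.15 -0.88 -0.13 -0.21  0.26]
```

View pics/w2.png

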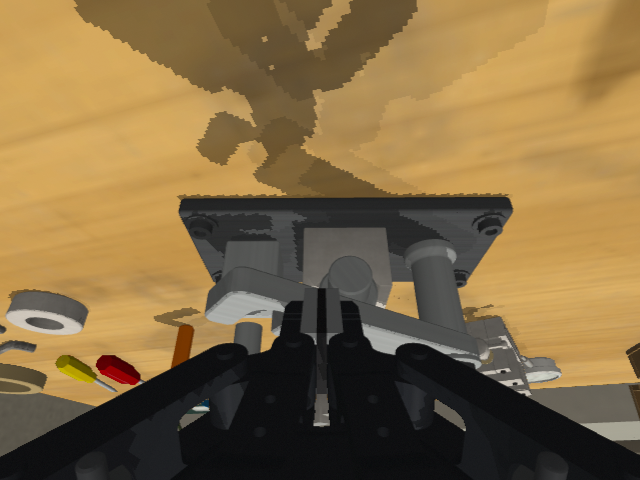

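The upside-down wrist view shows the fingers at (320,310) in front of the strap, whose free end is at about (210-240, 268-310). I'll fit the strap angle from this.

Run:
```python
from h import *
c=bot.calibration("wrist")
def P(f): return proj(c,[F2W(q) for q in f]).round(0).astype(int).tolist()
print("corners",P([[-45,-98,12],[-45,98,12]]),"nut",P([[0,58,97]]),"block",P([[-30,-25,12],[-30,25,12]]))
for th in(.2,.3,.4,.5,.6,.77):
    d=np.array([-np.sin(th),-np.cos(th),0]);n=np.array([np.cos(th),-np.sin(th),0]);o=np.array([0,58,0])
    print(th,P([o+140*d-17*n+[0,0,h] for h in(74,86)]+[o+140*d+17*n+[0,0,h] for h in(74,86)]))
```

```text
corners [[172, 212], [514, 212]] nut [[451, 385]] block [[301, 227], [384, 227]]
0.2 [[192, 315], [187, 339], [196, 338], [192, 360]]
0.3 [[195, 304], [190, 329], [192, 329], [188, 352]]
0.4 [[202, 291], [197, 318], [191, 319], [187, 343]]
0.5 [[213, 279], [208, 306], [193, 308], [188, 333]]
0.6 [[229, 265], [225, 294], [198, 297], [193, 323]]
0.77 [[270, 241], [268, 272], [217, 275], [213, 303]]
```

Emit:
move_arm(deltas=[[0,15.5,0,0,0,0,0],[0,0,0,0,0,0,0],[0,-7,-6,5.7,0,0,0],[0,-7,-6,5.7,0,0,0],[0,0,0,0,0,0,0],[0,0,0,0,0,0,0]])

```text
clock: 6.07
eef_pos: [0.53, -0.0483, 0.0792]
tool_rot: [0.133, 0.931, -0.046, 0.337]
ft_force: [-0.6, -0.1, 0.4]
grip_width: -0.0003
grasp_force: 0.0
```

Run:
```python
from h import *
state()
```

```text
t 6.0667 TCP fix mm [-76.5 -25.3  79.2] x [-0.77  0.   -0.64] z [ 0.64  0.   -0.77] F [-0.5 -0.2  0.4] w -0.0003 q [ 0.01  0.19 -0.89 -0.18 -0.18  0.23]
```

Emit:
move_arm(deltas=[[0,-7,-2,5.8,0,0,0],[0,-7,-2,5.8,0,0,0],[0,-7,-2,5.8,0,0,0],[0,-7,-2,5.8,0,0,0],[0,0,0,0,0,0,0],[0,0,0,0,0,0,0]])

```text
clock: 6.57
eef_pos: [0.5632, -0.0659, 0.0791]
tool_rot: [0.132, 0.931, -0.046, 0.337]
ft_force: [0.4, -0.1, -0.1]
grip_width: 0.0
grasp_force: 0.0
```

Run:
```python
from h import *
state()
```

```text
t 6.5667 TCP fix mm [-39.7 -33.   79.1] x [-0.77  0.   -0.64] z [ 0.64  0.   -0.77] F [ 0.5 -0.  -0.1] w 0.0 q [-0.04  0.24 -0.81 -0.16 -0.15  0.19]
```

Emit:
move_arm(deltas=[[0,-3,0,2.5,0,0,0],[0,-2.3,0,1.9,0,0,0],[0,0,0,0,0,0,0]])

```text
clock: 6.82
eef_pos: [0.5687, -0.0674, 0.0786]
tool_rot: [0.132, 0.931, -0.046, 0.337]
ft_force: [-0.7, 0.2, 0.0]
grip_width: 0.0001
grasp_force: 0.1
```

Emit:
move_arm(deltas=[[0,-1.6,0,1.3,0,0,0],[0,0,0,0,0,0,0]])

```text
clock: 6.98
eef_pos: [0.5705, -0.0679, 0.0786]
tool_rot: [0.132, 0.931, -0.046, 0.337]
ft_force: [-0.8, 0.1, -0.4]
grip_width: 0.0002
grasp_force: 0.2
```

Emit:
move_arm(deltas=[[0,-1.6,0,1.3,0,0,0],[0,0,0,0,0,0,0]])

```text
clock: 7.15
eef_pos: [0.5725, -0.0685, 0.0787]
tool_rot: [0.132, 0.931, -0.046, 0.337]
ft_force: [-0.1, 0.6, -0.6]
grip_width: 0.0002
grasp_force: 0.3
```

Run:
```python
from h import *
state();im=bot.camera("wrist");cv2.imwrite("pics/w3.png",im[120:480,100:560])
c=bot.calibration("wrist")
def P(f): return (proj(c,[F2W(q) for q in f])-[100,120]).round(0).astype(int).tolist()
for th in(0,.1,.2):
    d=np.array([-np.sin(th),-np.cos(th),0]);n=np.array([np.cos(th),-np.sin(th),0]);o=np.array([0,58,0])
    print(th,P([o+140*d-17*n+[0,0,h] for h in(74,86)]+[o+140*d+17*n+[0,0,h] for h in(74,86)]))
```

```text
t 7.15 TCP fix mm [-30.  -32.9  78.7] x [-0.77  0.   -0.64] z [ 0.64  0.   -0.77] F [-0.3  0.6 -0.6] w 0.0002 q [-0.04  0.25 -0.79 -0.15 -0.15  0.19]
0 [[103, 199], [98, 228], [120, 226], [117, 251]]
0.1 [[100, 186], [94, 216], [112, 216], [107, 242]]
0.2 [[101, 170], [95, 202], [105, 205], [100, 232]]
```

View pics/w3.png

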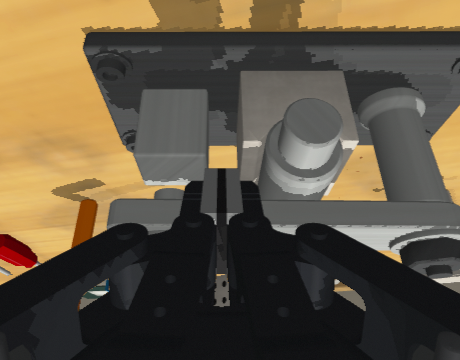

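The strap is nearly across (edge level at y≈200 in the crop). I'll push on until it meets the stop.

Emit:
move_arm(deltas=[[0,-1.6,0,1.3,0,0,0],[0,0,0,0,0,0,0],[0,0,0,0,0,0,0]])

```text
clock: 7.45
eef_pos: [0.5747, -0.0691, 0.0788]
tool_rot: [0.132, 0.931, -0.046, 0.337]
ft_force: [-1.0, -0.2, -0.1]
grip_width: -0.0001
grasp_force: 0.2
```

Emit:
move_arm(deltas=[[0,-1.6,0,1.3,0,0,0],[0,0,0,0,0,0,0],[0,0,0,0,0,0,0]])

```text
clock: 7.7
eef_pos: [0.5757, -0.0696, 0.0784]
tool_rot: [0.132, 0.931, -0.046, 0.336]
ft_force: [-5.6, 1.6, 2.7]
grip_width: 0.0001
grasp_force: 2.6
```

Emit:
move_arm(deltas=[[0,-1.6,0,1.3,0,0,0],[0,0,0,0,0,0,0],[0,0,0,0,0,0,0]])

```text
clock: 7.95
eef_pos: [0.5763, -0.0698, 0.078]
tool_rot: [0.132, 0.932, -0.046, 0.335]
ft_force: [-14.1, 3.2, 10.0]
grip_width: -0.0001
grasp_force: 6.8
```

Emit:
move_arm(deltas=[[0,25,0,-20,0,0,0],[0,0,0,-40,0,0,0],[0,0,0,-40,0,0,0],[0,0,0,-40,0,0,0],[0,0,0,-40,0,0,0],[0,0,0,0,0,0,0]])

```text
clock: 8.45
eef_pos: [0.4494, -0.0325, 0.2098]
tool_rot: [0.132, 0.929, -0.044, 0.343]
ft_force: [0.8, -0.1, 0.6]
grip_width: 0.0
grasp_force: 0.0
```

```bash
cat >> h.py <<'E'
def grip(a,ys=1):
    a=np.radians(a);z=np.array([0,np.cos(a),-np.sin(a)]);y=np.array([ys,0,0.]);return R.from_matrix(np.c_[np.cross(y,z),y,z])
E
python3 - <<'E'
from h import *
state();r=grip(40);z=r.as_matrix()[:,2]
to(np.array([0,-58,180])+z*(11-100),r)
E
```

```text
t 8.45 TCP fix mm [-158.3  -32.6  209.8] x [-0.76  0.   -0.65] z [ 0.65  0.01 -0.76] F [0.8 0.2 0.6] w 0.0 q [ 0.07 -0.27 -0.84  0.33 -0.22  0.28]
shift [-138.4  -93.8   81.2] turn [-7.73 69.24 97.87] shift after turn [-39.1 158.3 -89.3]
```

Emit:
move_arm(deltas=[[0,0,0,0,-0.43,3.85,5.44],[0,0,0,0,-0.43,3.85,5.44],[0,0,0,0,-0.43,3.85,5.44],[0,0,0,0,-0.43,3.85,5.44],[0,0,0,0,-0.43,3.85,5.44],[0,0,0,0,-0.43,3.85,5.44],[0,0,0,0,-0.43,3.85,5.44],[0,0,0,0,-0.43,3.85,5.44],[0,0,0,0,-0.43,3.85,5.44],[0,0,0,0,-0.43,3.85,5.44]])

```text
clock: 9.28
eef_pos: [0.4505, -0.0338, 0.2017]
tool_rot: [0.532, 0.825, 0.189, 0.01]
ft_force: [0.3, -0.2, 0.0]
grip_width: 0.0
grasp_force: 0.0
```

Run:
```python
from h import *
state();r=grip(40);z=r.as_matrix()[:,2]
to(np.array([0,-58,180])+z*(11-100),r)
```

```text
t 9.2833 TCP fix mm [-156.9  -33.5  201.7] x [-0.66  0.73  0.18] z [ 0.13  0.35 -0.93] F [ 0.4 -0.1  0. ] w 0.0 q [-0.31  0.07 -0.36  1.01  0.36  0.86]
shift [-164.7   72.4  -45.6] turn [-3.99 30.65 42.77] shift after turn [-32.4 156.9 -93.8]
```

Emit:
move_arm(deltas=[[0,0,0,0,-0.5,3.85,5.35],[0,0,0,0,-0.5,3.85,5.35],[0,0,0,0,-0.5,3.85,5.35],[0,0,0,0,-0.5,3.85,5.35],[0,0,0,0,-0.5,3.85,5.35],[0,0,0,0,-0.5,3.85,5.35],[0,0,0,0,-0.5,3.85,5.35],[0,0,0,0,-0.5,3.85,5.35],[1,0,0,0,0,0,0]])

```text
clock: 10.03
eef_pos: [0.4488, -0.0346, 0.1988]
tool_rot: [0.725, 0.543, 0.337, -0.256]
ft_force: [0.5, -0.4, -0.5]
grip_width: 0.0111
grasp_force: 0.0
```

Emit:
move_arm(deltas=[[1,-5.4,26,-15.5,0,0,0],[1,-5.4,26,-15.5,0,0,0],[1,-5.4,26,-15.5,0,0,0],[1,-5.4,26,-15.5,0,0,0],[1,-5.4,26,-15.5,0,0,0],[1,-5.4,26,-15.5,0,0,0],[1,0,0,0,0,0,0]])

```text
clock: 10.62
eef_pos: [0.5778, -0.1684, 0.2357]
tool_rot: [0.723, 0.548, 0.338, -0.251]
ft_force: [-0.4, 0.3, 0.1]
grip_width: 0.0852
grasp_force: 0.0
```

Run:
```python
from h import *
state();r=grip(40);z=r.as_matrix()[:,2]
to(np.array([0,-58,180])+z*(11-100),r);to(np.array([0,-58,180])+z*11,r)
im=bot.camera("wrist");cv2.imwrite("pics/w4.png",im)
c=bot.calibration("wrist");print(proj(c,[F2W(q) for q in [[0,-58,227],[0,-9,227],[0,-58,115],[0,58,97]]]).round(),c["position"])
print([(d["conf"],d["rect"]) for d in bot.outline_of("hex_key","wrist")])
```

```text
t 10.6167 TCP fix mm [   2.9 -127.3  235.7] x [-0.01  0.65  0.76] z [ 0.    0.76 -0.65] F [-0.5  0.2  0.1] w 0.0852 q [-0.64  0.67  0.37  1.66  0.8   1.04]
shift [ 1.9 -2.9 -0.1] turn [0.1  0.24 0.48] shift after turn [ 1.9 -2.9 -0. ]
shift [ 2.3 -3.  99.9] turn [0.1  0.24 0.48] shift after turn [  1.9  -2.9 100. ]
[[318. 195.]
 [319. 128.]
 [318. 292.]
 [320. 188.]] [ 0.56081408 -0.221038    0.37664117]
[(0.92, [307.5, 120.6, 26.1, 179.7]), (0.58, [533.8, 355.5, 44.5, 103.4])]
```

View pics/w4.png

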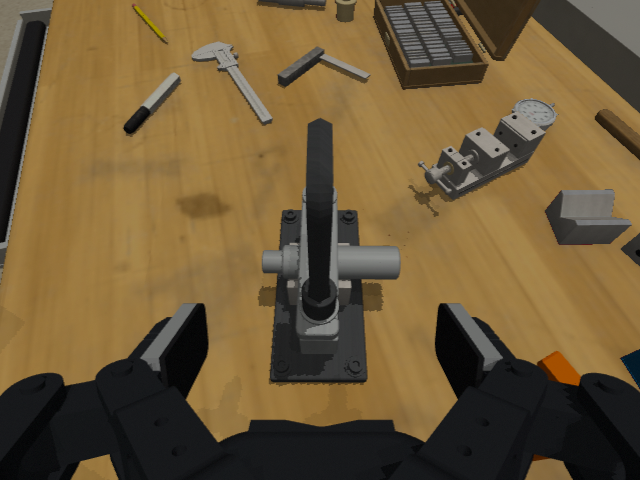

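The view shows the key upright at u≈320, with its short arm tip at (319,122) and the screw head at about (319,298). These match the predictions within 1–2 px, and the strap lies home under the key.

Emit:
move_arm(deltas=[[1,0.5,-0.5,20,0,0,0.1],[1,0.5,-0.5,20,0,0,0.1],[1,0.5,-0.5,20,0,0,0.1],[1,0.5,-0.5,20,0,0,0.1],[1,0,0,20,0,0,0],[1,0,0,0,0,0,0],[1,0,0,0,0,0,0]])

```text
clock: 11.3
eef_pos: [0.5921, -0.0875, 0.1734]
tool_rot: [0.725, 0.544, 0.335, -0.256]
ft_force: [-0.2, -0.4, -0.8]
grip_width: 0.0854
grasp_force: 0.0
```

Emit:
move_arm(deltas=[[0,0,0,0,0,0,0],[0,0,0,0,0,0,0],[0,0,0,0,0,0,0],[0,0,0,0,0,0,0],[0,0,0,0,0,0,0],[0,0,0,0,0,0,0],[0,0,0,0,0,0,0],[0,0,0,0,0,0,0]])

```text
clock: 11.97
eef_pos: [0.5954, -0.0908, 0.1738]
tool_rot: [0.725, 0.544, 0.338, -0.253]
ft_force: [6.0, -1.5, -1.8]
grip_width: 0.0135
grasp_force: 57.2
```

Run:
```python
from h import *
state();p,r,o=now();print(o["grasp_force"],r.inv().apply(RF.apply([0,0,1.])).round(3))
print((RF.inv()*r).as_matrix().round(3).tolist())
```

```text
t 11.9667 TCP fix mm [ -1.8 -48.  173.8] x [-0.    0.64  0.76] z [ 0.    0.76 -0.64] F [ 6.2  0.2 -1.8] w 0.0135 q [-0.52  0.63  0.15  1.36  0.84  1.21]
57.171402394305915 [ 0.765  0.001 -0.644]
[[-0.0, 1.0, 0.002], [0.644, -0.001, 0.765], [0.765, 0.001, -0.644]]
```

Emit:
move_arm(deltas=[[0,0,3,0,0,0,0],[0,0,0,0,0,0,0],[0,0,0,0,0,0,0]])

```text
clock: 12.22
eef_pos: [0.597, -0.091, 0.1735]
tool_rot: [0.726, 0.543, 0.337, -0.254]
ft_force: [3.7, -2.5, -1.2]
grip_width: 0.013
grasp_force: 58.7
```

Run:
```python
from h import *
state();p,r,o=now();print(o["grasp_force"],o["ft_torque"],"com?")
im=bot.camera("wrist");cv2.imwrite("pics/w5.png",im[0:480,160:480])
c=bot.calibration("wrist")
print([(d["conf"],d["rect"]) for d in bot.outline_of("hex_key","wrist")],[(d["conf"],d["rect"]) for d in bot.outline_of("screw","wrist")])
for sy in(-62,-60,-58,-56,-54):
    print(sy,proj(c,[F2W(q) for q in [[-1,sy+49,235],[-1,sy,227+8],[-1,sy-8,170],[-1,sy-13.5,115],[-1,sy-8,115],[-1,sy-13.5,89]]]).round(1).tolist())
```

```text
t 12.2167 TCP fix mm [ -0.2 -47.7 173.5] x [0.   0.64 0.77] z [-0.    0.77 -0.64] F [ 4.2 -1.4 -1.2] w 0.013 q [-0.52  0.64  0.16  1.36  0.84  1.21]
58.685403764247894 [-1.22980514 -0.51754259 -0.59696688] com?
[(0.94, [290.0, 123.1, 57.1, 274.9])] [(0.83, [298.2, 363.3, 51.5, 62.5])]
-62 [[315.1, 131.2], [313.3, 275.4], [316.4, 380.2], [317.7, 421.1], [317.8, 408.5], [318.2, 428.9]]
-60 [[315.2, 126.7], [313.4, 267.8], [316.5, 374.5], [317.8, 416.5], [317.8, 404.1], [318.2, 424.7]]
-58 [[315.3, 122.3], [313.5, 260.4], [316.5, 368.9], [317.8, 411.9], [317.8, 399.6], [318.2, 420.6]]
-56 [[315.3, 118.0], [313.6, 253.2], [316.5, 363.4], [317.8, 407.4], [317.8, 395.3], [318.2, 416.5]]
-54 [[315.4, 113.8], [313.7, 246.2], [316.6, 357.9], [317.8, 402.9], [317.9, 391.0], [318.2, 412.5]]
```

View pics/w5.png

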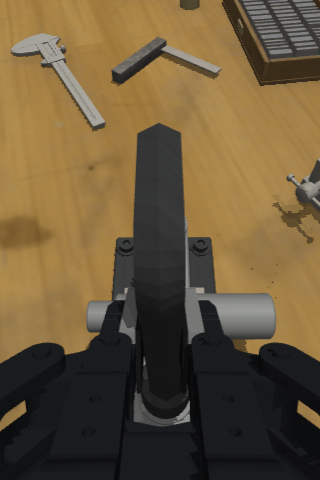

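The key spans rows 123 to 398, which gives screw y≈-58 mm in the fixture frame, as assumed. I'll null the remaining side force.

Emit:
move_arm(deltas=[[0,0,2.5,0,0,0,0],[0,0,0,0,0,0,0],[0,0,0,0,0,0,0]])

```text
clock: 12.62
eef_pos: [0.598, -0.0909, 0.1734]
tool_rot: [0.726, 0.543, 0.336, -0.256]
ft_force: [-1.9, -2.9, 1.7]
grip_width: 0.0132
grasp_force: 58.6
```

Run:
```python
from h import *
state();p,r,o=now();print(o["ft_torque"],(RF.inv()*r).as_matrix().round(3).tolist())
```

```text
t 12.6167 TCP fix mm [  0.7 -47.3 173.4] x [0.01 0.64 0.77] z [-0.    0.77 -0.64] F [-1.  -3.3  1.7] w 0.0132 q [-0.52  0.64  0.16  1.37  0.84  1.21]
[-0.8607301   0.37153613  0.07703024] [[0.007, 1.0, -0.004], [0.644, -0.001, 0.765], [0.765, -0.007, -0.644]]
```

Emit:
move_arm(deltas=[[0,4.6,0,-3.9,0,0,0],[0,7.6,0,-6.4,0,0,0],[0,9.2,0,-7.7,0,0,0],[0,9.2,0,-7.7,0,0,0],[0,9.2,0,-7.7,0,0,0],[0,15.3,0,-12.9,0,0,0],[0,15.3,0,-12.9,0,0,0],[0,0,0,0,0,0,0]])

```text
clock: 13.28
eef_pos: [0.6002, -0.0909, 0.2702]
tool_rot: [0.725, 0.544, 0.338, -0.253]
ft_force: [0.4, 0.4, -1.1]
grip_width: 0.0127
grasp_force: 58.3
```

Run:
```python
from h import *
state()
bot.camera("wrist");print([(d["conf"],d["rect"]) for d in bot.outline_of("hex_key","wrist")])
```

```text
t 13.2833 TCP fix mm [  2.8 -46.7 270.2] x [0.   0.64 0.77] z [ 0.    0.77 -0.64] F [ 0.3  0.5 -1.1] w 0.0127 q [-0.52  0.57  0.3   1.57  0.84  1.21]
[(0.62, [290.8, 124.0, 59.1, 276.9])]
```

Emit:
move_arm(deltas=[[0,0,0,0,0,-6.92,0],[0,0,0,0,0,-6.92,0],[0,0,0,0,0,-6.92,0],[0,0,0,0,0,-6.92,0],[0,0,0,0,0,-6.92,0],[0,0,0,0,0,-6.92,0],[0,0,0,0,0,-6.92,0]])

```text
clock: 13.97
eef_pos: [0.5985, -0.0911, 0.2648]
tool_rot: [0.8, 0.6, 0.007, -0.009]
ft_force: [-0.4, 0.2, -2.7]
grip_width: 0.013
grasp_force: 58.1
```

Emit:
move_arm(deltas=[[0,0,0,0,0,-6.92,0],[0,0,0,0,0,-6.92,0],[0,0,0,0,0,-6.92,0],[0,0,0,0,0,-6.92,0],[0,0,0,0,0,-6.92,0],[0,0,0,0,0,-6.92,0],[0,0,0,0,0,0,0],[0,0,0,0,0,0,0]])

```text
clock: 14.63
eef_pos: [0.5986, -0.0893, 0.2611]
tool_rot: [0.75, 0.567, -0.277, 0.201]
ft_force: [0.8, -0.6, -1.1]
grip_width: 0.0133
grasp_force: 58.3
```

```bash
cat >> h.py <<'E'
# grasp pose T0 (key upright in socket) and target orientation
T0R=R.from_matrix([[0,1,0],[.644,0,.765],[.765,0,-.644]])
T1R=R.from_rotvec([-np.pi/2,0,0])*T0R
E
python3 - <<'E'
from h import *
state();to([.4,-111.6,190],T1R)
E
```

```text
t 14.6333 TCP fix mm [  0.8 -45.6 261.1] x [-0.01  0.77 -0.64] z [-0.01 -0.64 -0.77] F [ 1.  -0.4 -1.1] w 0.0133 q [ 0.14  0.67  0.53  1.78 -0.62  2.1 ]
shift [-4.9  0.4 96.9] turn [-0.53 -0.12  0.53] shift after turn [-4.7 -0.4 96.9]
```

Emit:
move_arm(deltas=[[0,-1.6,0,32,-0.25,0,0.25],[0,-1.6,0,32,-0.25,0,0.25],[0,-1.6,0,32,0,0,0],[0,0,0,0,0,0,0],[0,0,0,0,0,0,0],[0,0,0,0,0,0,0]])

```text
clock: 15.13
eef_pos: [0.5809, -0.1552, 0.1965]
tool_rot: [0.754, 0.561, -0.27, 0.208]
ft_force: [-0.8, 0.3, -1.9]
grip_width: 0.013
grasp_force: 58.5
```

Run:
```python
from h import *
state();to([.4,-111.6,190],T1R)
im=bot.camera("wrist");cv2.imwrite("pics/w6.png",im)
c=bot.calibration("wrist")
p,r,o=now();T=RF.inv().apply(p-FX)*1e3;D=(RF.inv()*r)*T1R.inv()
O=T+D.apply(np.array([.4,-58,143])-[.4,-111.6,132.3]);tip=O+D.apply([0,0,-49]);print("key origin",O,"tip",tip)
print("pred px origin, tip, tip-left/right, socket, head rim",proj(c,[F2W(q) for q in [O,tip,[.4,-58,115],[.4,-44.5,115],[13.9,-58,115],[-13.1,-58,115],[0,58,97]]]).round().tolist())
```

```text
t 15.1333 TCP fix mm [   2.2 -113.8  196.5] x [ 0.01  0.77 -0.64] z [ 0.   -0.64 -0.77] F [-0.8  0.1 -1.9] w 0.013 q [ 0.04  0.62  0.28  1.49 -0.65  1.99]
shift [ 5.8 -1.8  3.6] turn [ 0.25 -0.22 -0.56] shift after turn [ 5.9 -1.8  3.6]
key origin [  2.74935987 -59.36078419 207.81190414] tip [  3.27429696 -59.17389726 158.81507246]
pred px origin, tip, tip-left/right, socket, head rim [[317.0, 279.0], [318.0, 144.0], [309.0, 63.0], [308.0, 27.0], [344.0, 62.0], [274.0, 63.0], [287.0, -674.0]]
```

View pics/w6.png

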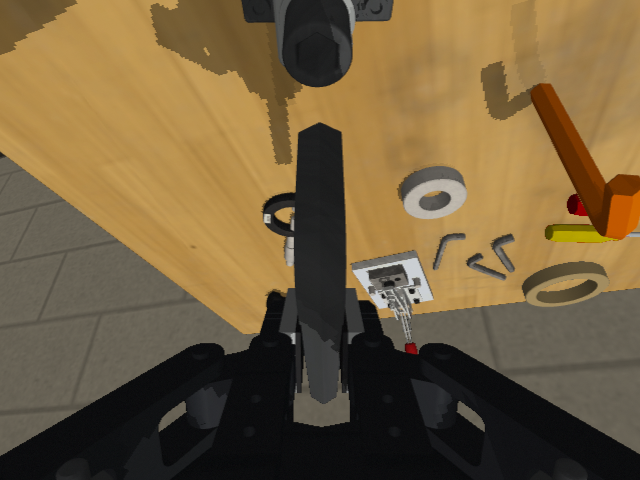

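The view shows the screw head's rim spanning about u 282–353 (centre ≈318, socket at (320,52)) and the key's short tip at (320,123). Laterally they line up within about 1 mm. I'll go lower and check again.

Emit:
move_arm(deltas=[[0,7.5,0,8.5,0.2,-0.1,-0.4],[0,7.5,0,8.5,0.1,-0.1,-0.2],[0,7.5,0,8.5,0,0,0],[0,0,0,0,0,0,0],[0,0,0,0,0,0,0],[0,0,0,0,0,0,0]])

```text
clock: 15.68
eef_pos: [0.5811, -0.153, 0.1605]
tool_rot: [0.749, 0.566, -0.276, 0.205]
ft_force: [-0.2, 0.7, -2.4]
grip_width: 0.0129
grasp_force: 58.6
```

```bash
cat >> h.py <<'E'
def key():
    p,r,o=now();T=RF.inv().apply(p-FX)*1e3;D=(RF.inv()*r)*T1R.inv()
    O=T+D.apply(np.array([.4,-58,143])-[.4,-111.6,132.3]);return O,O+D.apply([0,0,-49]),D
E
python3 - <<'E'
from h import *
state();O,tip,D=key();print("O",O.round(1),"tip",tip.round(1),np.degrees(D.as_rotvec()).round(2))
im=bot.camera("wrist");cv2.imwrite("pics/w7.png",cv2.resize(im[40:240,220:420],None,fx=3,fy=3,interpolation=cv2.INTER_CUBIC))
c=bot.calibration("wrist");P=lambda f:((proj(c,[F2W(q) for q in f])-[220,40])*3).round().tolist()
print("tip +y corner,±",P([tip+D.apply(q) for q in [[0,8,0],[7,4,0],[-7,4,0],[0,0,0]]]))
print("rim sock",P([[.4,-58,115],[.4,-44.5,115],[13.9,-58,115],[-13.1,-58,115]]))
E
```

```text
t 15.6833 TCP fix mm [   1.8 -111.6  160.5] x [-0.01  0.76 -0.65] z [-0.   -0.65 -0.76] F [-0.4  0.6 -2.4] w 0.0129 q [ 0.05  0.65  0.25  1.43 -0.66  1.99]
O [  1.6 -58.  171.1] tip [  1.4 -58.1 122.1] [-0.16  0.27  0.17]
tip +y corner,± [[290.0, 252.0], [356.0, 282.0], [224.0, 282.0], [290.0, 311.0]]
rim sock [[282.0, 265.0], [280.0, 161.0], [403.0, 266.0], [161.0, 265.0]]
```

View pics/w7.png

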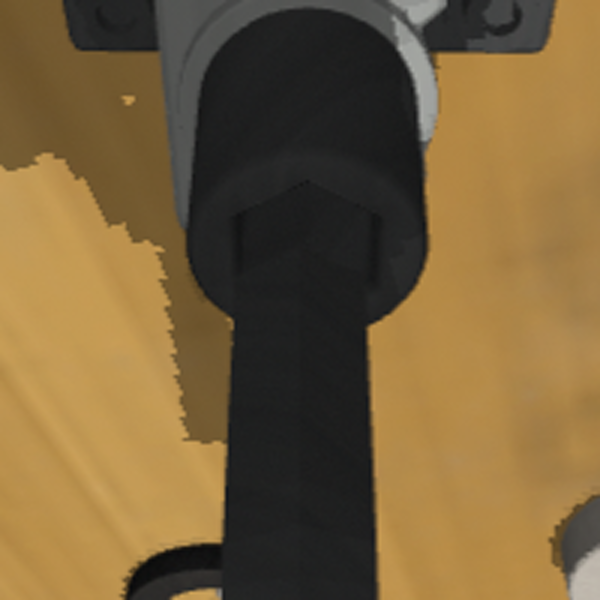

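Here the head rim spans u 188–427 and the socket 240–378 (centre about 308.5), while the key is centred at 300.5, so +0.8 mm in x is needed. I'll stretch the contrast to see the tip's leading corner.

Run:
```python
from h import *
im=cv2.imread("pics/w7.png")[130:370,170:450].astype(float).mean(2)
im=cv2.bilateralFilter(im.astype(np.float32),7,6,5)
cv2.imwrite("pics/w8.png",cv2.resize(np.clip((im-15)*7,0,255).astype(np.uint8),None,fx=2.5,fy=2.5))
```

```text
(no output)
```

View pics/w8.png

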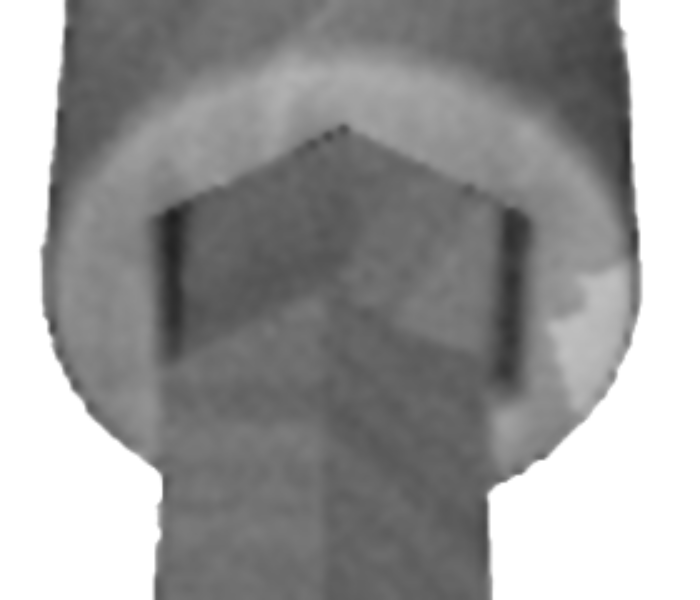

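The contrast-stretched view shows the tip's leading corner at (325,290) and the socket corner at (347,127), with the socket about 0.7 mm to +x and 0.4 mm to +y. I'll correct that and insert.

Emit:
move_arm(deltas=[[0,0.3,0.7,-0.3,0.1,-0.2,0],[0,3.25,0,3.8,0,0,0],[0,3.25,0,3.8,0,0,0],[0,0,0,0,0,0,0],[0,2,0,2.3,0,0,0],[0,0,0,0,0,0,0],[0,0,0,0,0,0,0]])

```text
clock: 16.32
eef_pos: [0.5819, -0.1522, 0.1472]
tool_rot: [0.75, 0.565, -0.277, 0.205]
ft_force: [1.3, 3.6, -4.5]
grip_width: 0.0129
grasp_force: 58.9
```

Run:
```python
from h import *
state();O,tip,D=key();print("O",O.round(1),"tip",tip.round(1),np.degrees(D.as_rotvec()).round(2))
```

```text
t 16.3167 TCP fix mm [   2.3 -110.6  147.2] x [-0.    0.76 -0.65] z [-0.   -0.65 -0.76] F [ 0.3  3.8 -4.5] w 0.0129 q [ 0.05  0.67  0.23  1.41 -0.66  1.99]
O [  2.3 -56.9 157.7] tip [  2.  -57.1 108.7] [-0.23  0.32  0.09]
```

Emit:
move_arm(deltas=[[0,3.25,0,3.8,0,0,0],[0,0,0,0,0,0,0],[0,3.25,0,3.8,0,0,0],[0,0,0,0,0,0,0],[0,2.6,0,3.0,0,0,0],[0,0,0,0,0,0,0],[0,0,0,0,0,0,0]])

```text
clock: 16.9
eef_pos: [0.5818, -0.1526, 0.1348]
tool_rot: [0.749, 0.565, -0.277, 0.206]
ft_force: [-1.4, 5.4, 3.3]
grip_width: 0.0129
grasp_force: 60.3
```

Run:
```python
from h import *
state();O,tip,D=key();print("O",O.round(1),"tip",tip.round(1),np.degrees(D.as_rotvec()).round(2))
```

```text
t 16.9 TCP fix mm [   2.4 -111.   134.8] x [-0.    0.76 -0.65] z [-0.   -0.65 -0.76] F [-2.9  4.8  3.3] w 0.0129 q [ 0.05  0.68  0.22  1.38 -0.66  1.99]
O [  2.3 -57.4 145.1] tip [  2.1 -57.7  96.2] [-0.33  0.28  0.13]
```

Emit:
move_arm(deltas=[[0,1.3,0,1.5,0,0,0],[0,0,0,0,0,0,0],[0,0,0,0,0,0,0]])

```text
clock: 17.15
eef_pos: [0.5819, -0.1531, 0.1342]
tool_rot: [0.749, 0.565, -0.278, 0.207]
ft_force: [-1.7, 5.5, 8.5]
grip_width: 0.0134
grasp_force: 61.1
```

Emit:
move_arm(deltas=[[0,1.3,0,1.5,0,0,0],[0,0,0,0,0,0,0],[0,0,0,0,0,0,0]])

```text
clock: 17.4
eef_pos: [0.5819, -0.1536, 0.1334]
tool_rot: [0.749, 0.565, -0.278, 0.208]
ft_force: [-2.9, 4.4, 12.4]
grip_width: 0.013
grasp_force: 62.2
```

Run:
```python
from h import *
state();O,tip,D=key();print("O",O.round(1),"tip",tip.round(1),np.degrees(D.as_rotvec()).round(2))
```

```text
t 17.4 TCP fix mm [   2.7 -112.   133.4] x [-0.    0.76 -0.65] z [-0.   -0.65 -0.76] F [-4.1  3.4 12.4] w 0.013 q [ 0.05  0.68  0.21  1.38 -0.66  1.99]
O [  2.6 -58.3 143.7] tip [  2.5 -58.7  94.7] [-0.49  0.17  0.17]
```

The key is seated (tip estimate 94.7 mm against the 94 mm floor, 12 N down). I'll release, back off and straighten the tool.

Emit:
move_arm(deltas=[[0,-1.5,0,-1.8,0,0,0],[1,0,0,0,0,0,0],[1,0,0,0,0,0,0],[1,0,0,0,0,0,0],[1,0,0,0,0,0,0],[1,0,0,0,0,0,0],[1,0,0,-20,0,0,0],[1,0,0,-40,0,0,0],[1,0,0,-40,0,0,0],[1,0,0,0,0,0,0]])

```text
clock: 18.23
eef_pos: [0.6038, -0.087, 0.2142]
tool_rot: [0.75, 0.566, -0.273, 0.209]
ft_force: [-0.5, -0.5, 1.2]
grip_width: 0.0855
grasp_force: 0.0
```

Emit:
move_arm(deltas=[[0,0,0,0,0,6.65,0],[0,0,0,0,0,6.65,0],[0,0,0,0,0,6.65,0],[0,0,0,0,0,6.65,0],[0,0,0,0,0,6.65,0],[0,0,0,0,0,6.65,0],[0,0,0,0,0,0,0],[0,0,0,0,0,0,0]])

```text
clock: 18.9
eef_pos: [0.5995, -0.0927, 0.2086]
tool_rot: [0.8, 0.6, -0.006, 0.001]
ft_force: [0.1, 0.6, -0.1]
grip_width: -0.0001
grasp_force: 0.0
```

Run:
```python
from h import *
state();im=bot.camera("wrist");cv2.imwrite("pics/w9.png",im)
c=bot.calibration("wrist");P=lambda f:proj(c,[F2W(q) for q in f]).round().tolist()
print(P([[2.5,-58,143],[2.5,-191,143],[2.5,-191,130]]),[(d["conf"],d["rect"]) for d in bot.outline_of("hex_key","wrist")])
o=bot.outline_of("hex_key","wrist")
if o:
    m=o[0]["pixels"];v,u=np.nonzero(m)
    for f in(0,.25,.5,.75,1):
        r=int(v.min()+f*(v.max()-v.min()));print(r,u[v==r].min(),u[v==r].max())
bot.camera("top");print("top",[(d["conf"],d["rect"]) for d in bot.outline_of("hex_key","top")],proj(bot.calibration("top"),[F2W(q) for q in [[2.5,-58,150],[2.5,-191,140]]]))
to([22,-166,200])
```

```text
t 18.9 TCP fix mm [  2.7 -48.6 208.6] x [ 0.    1.   -0.01] z [-0.   -0.01 -1.  ] F [-0.   0.6 -0.1] w -0.0001 q [-0.15  0.47  0.26  1.37 -0.01  1.71]
[[319.0, 278.0], [319.0, 466.0], [320.0, 450.0]] [(0.91, [307.1, 244.9, 28.7, 179.8]), (0.55, [487.0, 306.4, 98.1, 101.8])]
243 319 322Traceback (most recent call last):
  File "<stdin>", line 9, in <module>
    return umr_minimum(a, axis, None, out, keepdims, initial, where)
ValueError: zero-size array to reduction operation minimum which has no identity
```

Run:
```python
from h import *
bot.camera("top");print("top",[(d["conf"],d["rect"]) for d in bot.outline_of("hex_key","top")],proj(bot.calibration("top"),[F2W(q) for q in [[2.5,-58,150],[2.5,-191,140]]]))
to([48,-166,208]);to([48,-166,125])
```

```text
top [(0.47, [393.3, 188.9, 18.4, 12.2])] [[356.37423054 246.09140689]
 [410.01658575 261.5423981 ]]
shift [-121.1   45.1    0.6] turn None shift after turn None
shift [-120.3   45.6   83.6] turn None shift after turn None
```

Emit:
move_arm(deltas=[[0,-30,11.3,0,0,0,0],[0,-30,11.3,0,0,0,0],[0,-30,11.3,0,0,0,0],[0,-30,11.3,0,0,0,0],[0,0,0,0,0,0,0],[0,0,0,28,0,0,0],[0,0,0,28,0,0,0],[0,0,0,28,0,0,0],[0,0,0,0,0,0,0],[0,0,0,0,0,0,0]])

```text
clock: 19.98
eef_pos: [0.6085, -0.2173, 0.1232]
tool_rot: [0.799, 0.602, -0.007, -0.002]
ft_force: [0.5, -0.0, 0.4]
grip_width: 0.0001
grasp_force: 0.0
```

Run:
```python
from h import *
state();to([22.5,-166,124])
S=np.array([2.5,-58.5])
for ph in np.arange(0,1.31,.13):
    d=np.array([-np.sin(ph),-np.cos(ph)]);n=np.array([np.cos(ph),-np.sin(ph)]);print(round(ph,2),(S+108*d+19.5*n).round(1))
```

```text
t 19.9833 TCP fix mm [  46.  -165.8  123.2] x [-0.    1.   -0.01] z [-0.01 -0.01 -1.  ] F [0.5 0.1 0.4] w 0.0001 q [-0.34  0.6   0.25  1.23 -0.01  1.51]
shift [ -0.2 -23.5  -0.5] turn None shift after turn None
0.0 [  22.  -166.5]
0.13 [   7.8 -168.1]
0.26 [  -6.4 -167.9]
0.39 [ -20.5 -165.8]
0.52 [ -34.2 -161.9]
0.65 [ -47.3 -156.3]
0.78 [ -59.6 -149. ]
0.91 [ -70.8 -140.2]
1.04 [ -80.8 -130. ]
1.17 [ -89.3 -118.6]
1.3 [ -96.3 -106.2]
```

Emit:
move_arm(deltas=[[0,0,-11,0,0,0,0],[0,0,-11,0,0,0,0],[0,-0.8,-7.1,0,0,0,0],[0,-0.8,-7.1,0,0,0,0],[0,0,-7.1,0,0,0,0],[0,0.2,-7.1,0,0,0,0],[0,0,0,0,0,0,0]])

```text
clock: 20.57
eef_pos: [0.5629, -0.2064, 0.1281]
tool_rot: [0.799, 0.601, -0.003, 0.003]
ft_force: [5.4, 0.7, 0.6]
grip_width: -0.0004
grasp_force: 2.1
```

```bash
cat > k.py <<'E'
from h import *
state();bot.camera("wrist");c=bot.calibration("wrist")
for d in bot.outline_of("hex_key","wrist")[:2]: print(round(d["conf"],2),d["rect"])
S=np.array([2.5,-58.5,143])
for ph in(0,.2,.3,.6,.9,1.2):
    e=np.array([-np.sin(ph),-np.cos(ph),0]);print(ph,proj(c,[F2W(S),F2W(S+133*e+[0,0,-6])]).round().tolist())
E
python3 k.py
```

```text
t 20.5667 TCP fix mm [  -0.8 -168.   128.1] x [-0.    1.   -0.01] z [ 0.   -0.01 -1.  ] F [5.  2.1 0.6] w -0.0004 q [-0.35  0.5   0.09  1.16 -0.01  1.5 ]
0.9 [243.8, 0.0, 113.6, 352.7]
0.57 [557.2, 203.8, 79.8, 48.1]
0 [[329.0, -24.0], [326.0, 386.0]]
0.2 [[329.0, -24.0], [256.0, 380.0]]
0.3 [[329.0, -24.0], [221.0, 372.0]]
0.6 [[329.0, -24.0], [119.0, 331.0]]
0.9 [[329.0, -24.0], [21.0, 261.0]]
1.2 [[329.0, -24.0], [-66.0, 158.0]]
```

Emit:
move_arm(deltas=[[0,0.5,-7,1,0,0,0],[0,1,-7,1,0,0,0],[0,1.5,-7,1,0,0,0],[0,2,-6.8,0,0,0,0],[0,2.5,-6.6,0,0,0,0],[0,3,-6.5,0,0,0,0],[0,3.5,-6.2,0,0,0,0],[0,3.5,-6.2,0,0,0,0],[0,0,0,0,0,0,0]])

```text
clock: 21.42
eef_pos: [0.5167, -0.1756, 0.1249]
tool_rot: [0.799, 0.601, -0.004, 0.004]
ft_force: [5.7, -2.4, 2.6]
grip_width: -0.0003
grasp_force: 2.3
```

```bash
python3 k.py
```

```text
t 21.4167 TCP fix mm [ -53.8 -151.3  124.9] x [-0.    1.   -0.01] z [ 0.   -0.01 -1.  ] F [ 6.1 -0.7  2.6] w -0.0003 q [-0.32  0.4  -0.07  1.09 -0.01  1.53]
0.75 [221.8, 36.1, 298.4, 302.6]
0.62 [631.0, 229.0, 8.7, 17.7]
0 [[526.0, 44.0], [463.0, 428.0]]
0.2 [[526.0, 44.0], [395.0, 422.0]]
0.3 [[526.0, 44.0], [362.0, 415.0]]
0.6 [[526.0, 44.0], [266.0, 376.0]]
0.9 [[526.0, 44.0], [179.0, 309.0]]
1.2 [[526.0, 44.0], [106.0, 212.0]]
```

Emit:
move_arm(deltas=[[0,4,-6,0,0,0,0],[0,4.2,-6,0,0,0,0],[0,4.6,-5.4,0,0,0,0],[0,5,-5,0,0,0,0],[0,5.3,-4.8,0,0,0,0],[0,5.6,-4.4,0,0,0,0],[0,0,0,0,0,0,0]])

```text
clock: 22.1
eef_pos: [0.4937, -0.1395, 0.124]
tool_rot: [0.799, 0.601, -0.005, 0.003]
ft_force: [4.5, -4.2, 1.8]
grip_width: -0.0001
grasp_force: 2.3
```

```bash
python3 k.py
```

```text
t 22.1 TCP fix mm [ -85.9 -123.1  124. ] x [-0.    1.   -0.01] z [-0.   -0.01 -1.  ] F [ 5.5 -2.8  1.8] w -0.0001 q [-0.27  0.35 -0.16  1.06 -0.01  1.58]
0.73 [222.6, 120.4, 384.1, 192.0]
0.19 [467.5, 0.0, 117.2, 182.9]
0 [[623.0, 151.0], [536.0, 486.0]]
0.2 [[623.0, 151.0], [472.0, 481.0]]
0.3 [[623.0, 151.0], [440.0, 474.0]]
0.6 [[623.0, 151.0], [352.0, 439.0]]
0.9 [[623.0, 151.0], [274.0, 380.0]]
1.2 [[623.0, 151.0], [213.0, 294.0]]
```

Emit:
move_arm(deltas=[[0,5.8,-3.8,0,0,0,0],[0,3,-1.5,0,0,0,0],[0,0,0,0,0,0,0],[0,0,0,0,0,0,0]])

```text
clock: 22.53
eef_pos: [0.4909, -0.1303, 0.1236]
tool_rot: [0.799, 0.601, -0.005, 0.003]
ft_force: [4.4, -4.4, 1.2]
grip_width: 0.0004
grasp_force: 2.2
```

Emit:
move_arm(deltas=[[0,3,-1.5,0,0,0,0],[0,0,0,0,0,0,0],[0,0,0,0,0,0,0]])

```text
clock: 22.78
eef_pos: [0.4903, -0.1271, 0.1236]
tool_rot: [0.799, 0.601, -0.005, 0.003]
ft_force: [4.0, -4.9, 1.1]
grip_width: 0.0003
grasp_force: 2.3
```

```bash
python3 k.py
```

```text
t 22.7833 TCP fix mm [ -92.6 -112.1  123.6] x [-0.    1.   -0.01] z [-0.   -0.01 -1.  ] F [ 5.3 -3.6  1.1] w 0.0003 q [-0.25  0.34 -0.18  1.06 -0.01  1.61]
0.86 [224.6, 152.0, 396.7, 151.0]
0.47 [503.2, 123.6, 110.9, 71.5]
0 [[639.0, 189.0], [549.0, 507.0]]
0.2 [[639.0, 189.0], [485.0, 502.0]]
0.3 [[639.0, 189.0], [455.0, 496.0]]
0.6 [[639.0, 189.0], [369.0, 463.0]]
0.9 [[639.0, 189.0], [293.0, 406.0]]
1.2 [[639.0, 189.0], [235.0, 324.0]]
```

Emit:
move_arm(deltas=[[0,3,-1.3,0,0,0,0],[0,3,-1.2,0,0,0,0],[0,0,0,0,0,0,0],[0,0,0,0,0,0,0]])

```text
clock: 23.22
eef_pos: [0.4895, -0.1207, 0.1235]
tool_rot: [0.799, 0.601, -0.005, 0.003]
ft_force: [3.5, -4.0, 1.1]
grip_width: -0.0001
grasp_force: 2.3
```

Emit:
move_arm(deltas=[[0,3,-1,0,0,0,0],[0,0,0,0,0,0,0],[0,0,0,0,0,0,0]])

```text
clock: 23.47
eef_pos: [0.4893, -0.1176, 0.1235]
tool_rot: [0.799, 0.601, -0.005, 0.003]
ft_force: [3.2, -4.5, 1.8]
grip_width: 0.0001
grasp_force: 2.3
```

Emit:
move_arm(deltas=[[0,3,-1,0,0,0,0],[0,0,0,0,0,0,0],[0,0,0,0,0,0,0]])

```text
clock: 23.72
eef_pos: [0.4892, -0.1147, 0.1235]
tool_rot: [0.8, 0.601, -0.006, 0.003]
ft_force: [3.5, -5.2, 1.2]
grip_width: 0.0002
grasp_force: 2.6
```

Emit:
move_arm(deltas=[[0,3,-0.8,0,0,0,0],[0,0,0,0,0,0,0],[0,0,0,0,0,0,0]])

```text
clock: 23.97
eef_pos: [0.4893, -0.1122, 0.1235]
tool_rot: [0.8, 0.6, -0.006, 0.004]
ft_force: [3.2, -7.1, 2.2]
grip_width: 0.0003
grasp_force: 3.3
```

Emit:
move_arm(deltas=[[0,3,-0.8,0,0,0,0],[0,0,0,0,0,0,0],[0,0,0,0,0,0,0]])

```text
clock: 24.22
eef_pos: [0.4893, -0.1096, 0.1235]
tool_rot: [0.8, 0.6, -0.006, 0.004]
ft_force: [2.2, -8.9, 1.2]
grip_width: 0.0001
grasp_force: 3.9
```

```bash
python3 k.py
```

```text
t 24.2167 TCP fix mm [-98.5 -95.5 123.5] x [ 0.    1.   -0.01] z [-0.   -0.01 -1.  ] F [ 4.6 -7.9  1.2] w 0.0001 q [-0.21  0.33 -0.19  1.05 -0.01  1.64]
0.63 [225.7, 194.4, 401.2, 100.6]
0 [[645.0, 243.0], [556.0, 536.0]]
0.2 [[645.0, 243.0], [494.0, 532.0]]
0.3 [[645.0, 243.0], [465.0, 526.0]]
0.6 [[645.0, 243.0], [382.0, 495.0]]
0.9 [[645.0, 243.0], [310.0, 442.0]]
1.2 [[645.0, 243.0], [254.0, 365.0]]
```

Emit:
move_arm(deltas=[[0,3,-0.4,0,0,0,0],[0,3,-0.4,0,0,0,0],[0,0,0,0,0,0,0],[0,0,0,0,0,0,0]])

```text
clock: 24.65
eef_pos: [0.489, -0.101, 0.1226]
tool_rot: [0.799, 0.601, -0.006, 0.001]
ft_force: [2.1, -3.7, 1.1]
grip_width: -0.0001
grasp_force: 1.6
```

Emit:
move_arm(deltas=[[0,3,-0.4,0,0,0,0],[0,3,-0.4,0,0,0,0],[0,0,0,0,0,0,0],[0,0,0,0,0,0,0]])

```text
clock: 24.98
eef_pos: [0.4895, -0.0954, 0.1223]
tool_rot: [0.799, 0.601, -0.006, 0.001]
ft_force: [1.2, -6.5, 1.6]
grip_width: 0.0003
grasp_force: 2.6
```

```bash
python3 k.py
```

```text
t 24.9833 TCP fix mm [-102.2  -81.8  122.3] x [-0.    1.   -0.01] z [-0.01 -0.01 -1.  ] F [ 3.  -5.9  1.6] w 0.0003 q [-0.19  0.33 -0.2   1.05 -0.01  1.67]
0.57 [229.9, 229.9, 402.6, 70.8]
0 [[650.0, 286.0], [561.0, 564.0]]
0.2 [[650.0, 286.0], [500.0, 559.0]]
0.3 [[650.0, 286.0], [471.0, 554.0]]
0.6 [[650.0, 286.0], [389.0, 523.0]]
0.9 [[650.0, 286.0], [319.0, 472.0]]
1.2 [[650.0, 286.0], [265.0, 399.0]]
```

```bash
cat > m.py <<'E'
from h import *
import sys
out=[]
for n in sys.argv[1:]:
    bot.camera(n);c=bot.calibration(n)
    S=np.array([2.5,-58.5,143])
    for d in bot.outline_of("hex_key",n)[:3]:
        v,u=np.nonzero(d["pixels"]);P=np.c_[u,v].astype(float);m=P.mean(0);w,V=np.linalg.eigh(np.cov(P.T));ax=V[:,1];t=(P-m)@ax
        print(n,round(d["conf"],2),np.round(d["rect"]),"ends",(m+ax*t.min()).round(1),(m+ax*t.max()).round(1),"width",round(4*np.sqrt(w[0]),1),"fix xy@143",[(RF.inv().apply(atz(c,[q],.143)[0]-FX)*1e3).round(1)[:2].tolist() for q in(m+ax*t.min(),m+ax*t.max())])
    for ph in(1.2,1.4,1.6):
        e=np.array([-np.sin(ph),-np.cos(ph),0]);print(ph,proj(c,[F2W(S-[0,0,28]),F2W(S),F2W(S+133*e)]).round(1).tolist())
E
python3 m.py wrist scene top
```

```text
wrist 0.86 [230. 230. 401.  67.] ends [632. 271.] [230.  273.8] width 56.9 fix xy@143 [[-4.3, -53.4], [-129.6, -54.8]]
1.2 [[590.9, 256.1], [649.7, 286.1], [262.9, 410.6]]
1.4 [[590.9, 256.1], [649.7, 286.1], [238.4, 347.1]]
1.6 [[590.9, 256.1], [649.7, 286.1], [227.2, 273.2]]
scene 0.69 [280. 227.   7.  35.] ends [283.2 226.9] [279.7 263.1] width 7.7 fix xy@143 [[-101.0, -62.2], [45.9, -51.7]]
scene 0.67 [228. 290.  22.  49.] ends [237.9 290.5] [230.1 338.2] width 19.8 fix xy@143 [[145.2, -135.9], [282.3, -123.1]]
scene 0.19 [274. 262.  13.  11.] ends [280.9 261.1] [281.3 275.1] width 10.9 fix xy@143 [[38.5, -49.8], [88.4, -42.0]]
1.2 [[280.1, 259.7], [279.4, 251.6], [268.3, 222.0]]
1.4 [[280.1, 259.7], [279.4, 251.6], [277.8, 220.7]]
1.6 [[280.1, 259.7], [279.4, 251.6], [287.3, 220.6]]
top 0.66 [391. 190.  23.  10.] ends [414.2 192.9] [392.  195.1] width 11.3 fix xy@143 [[162.9, -156.9], [143.4, -107.4]]
top 0.6 [350. 244.   9.  23.] ends [353.9 245. ] [350.7 264.1] width 5.5 fix xy@143 [[3.9, -52.1], [-41.9, -56.9]]
1.2 [[355.5, 246.9], [356.4, 246.3], [361.9, 302.3]]
1.4 [[355.5, 246.9], [356.4, 246.3], [350.7, 302.3]]
1.6 [[355.5, 246.9], [356.4, 246.3], [339.6, 300.0]]
```

Emit:
move_arm(deltas=[[0,3,0,0,0,0,0],[0,0,0,0,0,0,0],[0,0,0,0,0,0,0]])

```text
clock: 25.63
eef_pos: [0.4902, -0.0918, 0.1221]
tool_rot: [0.799, 0.601, -0.006, 0.001]
ft_force: [1.0, -3.7, 0.8]
grip_width: 0.0001
grasp_force: 1.6
```

Emit:
move_arm(deltas=[[0,3,0,0,0,0,0],[0,0,0,0,0,0,0],[0,0,0,0,0,0,0]])

```text
clock: 25.88
eef_pos: [0.4908, -0.089, 0.1221]
tool_rot: [0.799, 0.601, -0.006, 0.001]
ft_force: [-0.1, -5.8, 1.1]
grip_width: -0.0001
grasp_force: 2.4
```

```bash
python3 m.py wrist scene; python3 -c "
from h import *
state()"
```

```text
wrist 0.86 [227. 247. 404.  67.] ends [630.  289.7] [230.9 268.8] width 56.7 fix xy@143 [[-4.2, -53.1], [-129.7, -46.6]]
1.2 [[589.4, 272.3], [647.0, 305.3], [265.1, 426.0]]
1.4 [[589.4, 272.3], [647.0, 305.3], [241.1, 364.2]]
1.6 [[589.4, 272.3], [647.0, 305.3], [230.3, 292.4]]
scene 0.76 [277. 227.   9.  37.] ends [286.1 226.6] [279. 262.] width 7.1 fix xy@143 [[-102.7, -54.4], [42.1, -54.0]]
scene 0.63 [226. 290.  26.  48.] ends [237.  291.6] [230.4 337.3] width 18.7 fix xy@143 [[148.6, -137.3], [280.0, -123.1]]
scene 0.31 [276. 261.  11.  14.] ends [279.8 259.5] [281.8 276.1] width 12.2 fix xy@143 [[32.9, -53.1], [92.1, -40.3]]
1.2 [[280.1, 259.7], [279.4, 251.6], [268.3, 222.0]]
1.4 [[280.1, 259.7], [279.4, 251.6], [277.8, 220.7]]
1.6 [[280.1, 259.7], [279.4, 251.6], [287.3, 220.6]]
 t 26.0833 TCP fix mm [-102.8  -75.2  122.1] x [-0.    1.   -0.01] z [-0.01 -0.01 -1.  ] F [ 1.9 -4.7  1.5] w 0.0001 q [-0.17  0.33 -0.2   1.05 -0.01  1.68]
```

Emit:
move_arm(deltas=[[0,-10,0,0,0,0,0],[0,0,0,-30,0,0,0],[0,0,0,-30,0,0,0],[0,0,0,0,0,0,0],[0,0,0,0,0,0,0]])

```text
clock: 26.5
eef_pos: [0.4899, -0.0974, 0.1837]
tool_rot: [0.799, 0.601, -0.003, 0.001]
ft_force: [0.2, -0.5, -0.7]
grip_width: 0.0001
grasp_force: 0.0
```

```bash
python3 m.py wrist; python3 -c "
from h import *
state();to([-20,-57,168])"
```

```text
wrist 0.71 [250. 197. 283.  39.] ends [534.  219.9] [253.  223.1] width 37.0 fix xy@143 [[-3.8, -54.2], [-132.9, -56.3]]
wrist 0.65 [616. 284.  24.  24.] ends [621.6 285.3] [641.2 306. ] width 19.3 fix xy@143 [[43.6, -86.5], [55.7, -97.5]]
1.2 [[517.1, 214.9], [546.2, 229.0], [280.8, 321.1]]
1.4 [[517.1, 214.9], [546.2, 229.0], [264.5, 273.3]]
1.6 [[517.1, 214.9], [546.2, 229.0], [258.1, 219.7]]
 t 26.6 TCP fix mm [-103.   -84.   181.4] x [-0.    1.   -0.01] z [-0.01 -0.01 -1.  ] F [-0.5  0.3  0. ] w 0.0002 q [-0.19  0.28 -0.1   1.2  -0.01  1.66]
shift [26.9 83.2 12.6] turn None shift after turn None
```

Emit:
move_arm(deltas=[[0,9,27.7,1,0,0,0],[0,9,27.7,1,0,0,0],[0,9,27.7,2,0,0,0],[0,0,0,0,0,0,0],[0,0,0,4,0,0,0],[0,0,0,4,0,0,0],[0,0,0,0,0,0,0]])

```text
clock: 27.18
eef_pos: [0.574, -0.0947, 0.1676]
tool_rot: [0.799, 0.601, -0.007, -0.001]
ft_force: [-0.2, 0.0, 0.1]
grip_width: -0.0
grasp_force: 0.0
```

Emit:
move_arm(deltas=[[0,0,0,3,0,0,0],[0,0,0,0,0,0,0],[0,0,0,0,0,0,0]])

```text
clock: 27.43
eef_pos: [0.5757, -0.095, 0.1669]
tool_rot: [0.799, 0.601, -0.005, 0.001]
ft_force: [-0.2, -0.5, -0.3]
grip_width: -0.0001
grasp_force: 0.0
```

Emit:
move_arm(deltas=[[0,0,0,3,0,0,0],[0,0,0,0,0,0,0],[0,0,0,0,0,0,0]])

```text
clock: 27.68
eef_pos: [0.5761, -0.095, 0.1637]
tool_rot: [0.799, 0.601, -0.005, 0.001]
ft_force: [0.3, -0.2, 0.2]
grip_width: 0.0001
grasp_force: 0.0
```

Emit:
move_arm(deltas=[[0,0,0,3,0,0,0],[0,0,0,0,0,0,0],[0,0,0,0,0,0,0]])

```text
clock: 27.93
eef_pos: [0.5761, -0.095, 0.1604]
tool_rot: [0.799, 0.601, -0.005, 0.0]
ft_force: [0.1, 0.2, 0.4]
grip_width: -0.0002
grasp_force: 0.0
```

```bash
python3 -c "
from h import *
state()"
```

```text
t 27.9333 TCP fix mm [-19.2 -57.3 160.4] x [-0.    1.   -0.01] z [-0.01 -0.01 -1.  ] F [0.  0.2 0.4] w -0.0002 q [-0.16  0.45  0.1   1.23 -0.01  1.69]
```

The finger got down to 152 mm beside the bend with no contact, so the key isn't raised and is still seated. I'll resume tightening until there's a firm stop.

Emit:
move_arm(deltas=[[0,0,0,-22,0,0,0],[0,-8,-28,0,0,0,0],[0,-14,-28,0,0,0,0],[0,-14,-28,0,0,0,0],[0,0,0,0,0,0,0],[0,0,0,30,0,0,0],[0,0,0,29,0,0,0],[0,0,0,0,0,0,0]])

```text
clock: 28.6
eef_pos: [0.4817, -0.1059, 0.12]
tool_rot: [0.799, 0.601, -0.008, -0.003]
ft_force: [-1.1, -0.4, -0.5]
grip_width: 0.0001
grasp_force: 0.0
```

```bash
python3 -c "
from h import *
state()"
```

```text
t 28.6 TCP fix mm [-106.9  -94.1  120. ] x [-0.    1.   -0.01] z [-0.01 -0.01 -1.  ] F [-0.9 -0.7 -0.5] w 0.0001 q [-0.21  0.32 -0.21  1.05 -0.01  1.64]
```

Push +y in steps, watching the force.

Emit:
move_arm(deltas=[[0,6,0,0,0,0,0],[0,6,0,0,0,0,0],[0,0,0,0,0,0,0],[0,0,0,0,0,0,0]])

```text
clock: 28.93
eef_pos: [0.4902, -0.0947, 0.1259]
tool_rot: [0.799, 0.602, -0.004, 0.002]
ft_force: [0.6, -0.5, -0.6]
grip_width: 0.0002
grasp_force: 0.0
```

Emit:
move_arm(deltas=[[0,4,0,0,0,0,0],[0,0,0,0,0,0,0],[0,0,0,0,0,0,0]])

```text
clock: 29.18
eef_pos: [0.4905, -0.0915, 0.125]
tool_rot: [0.799, 0.601, -0.005, 0.002]
ft_force: [0.4, -1.7, -0.0]
grip_width: -0.0003
grasp_force: 0.9
```

Emit:
move_arm(deltas=[[0,4,0,0,0,0,0],[0,0,0,0,0,0,0],[0,0,0,0,0,0,0]])

```text
clock: 29.43
eef_pos: [0.491, -0.0886, 0.1246]
tool_rot: [0.799, 0.601, -0.006, 0.002]
ft_force: [-0.4, -4.5, 0.6]
grip_width: -0.0001
grasp_force: 2.5
```

Emit:
move_arm(deltas=[[0,4,0,0,0,0,0],[0,0,0,0,0,0,0],[0,0,0,0,0,0,0]])

```text
clock: 29.68
eef_pos: [0.4918, -0.0828, 0.1241]
tool_rot: [0.799, 0.601, -0.005, 0.0]
ft_force: [0.4, 0.7, 0.3]
grip_width: 0.0
grasp_force: 0.0
```

```bash
python3 m.py wrist;python3 -c "
from h import *
state()"
```

```text
wrist 0.64 [232. 251. 404.  80.] ends [635.4 305.2] [230.7 275. ] width 58.9 fix xy@143 [[-0.2, -53.4], [-131.2, -43.5]]
wrist 0.27 [512. 223. 103.  56.] ends [616.  252.4] [512.  252.5] width 54.1 fix xy@143 [[-10.5, -35.3], [-42.8, -35.5]]
1.2 [[584.8, 284.7], [639.8, 319.2], [268.4, 435.5]]
1.4 [[584.8, 284.7], [639.8, 319.2], [245.3, 375.7]]
1.6 [[584.8, 284.7], [639.8, 319.2], [235.2, 306.6]]
 t 29.7833 TCP fix mm [-103.5  -69.3  124. ] x [-0.    1.   -0.01] z [-0.01 -0.01 -1.  ] F [-0.5 -0.5 -0.6] w 0.0003 q [-0.16  0.33 -0.19  1.06 -0.01  1.69]
```

Emit:
move_arm(deltas=[[0,5,0,0,0,0,0],[0,0,0,0,0,0,0],[0,0,0,0,0,0,0]])

```text
clock: 30.03
eef_pos: [0.4934, -0.0782, 0.1241]
tool_rot: [0.799, 0.601, -0.005, 0.0]
ft_force: [0.3, 0.4, -0.4]
grip_width: -0.0
grasp_force: 0.0
```

Emit:
move_arm(deltas=[[0,5,0.3,0,0,0,0],[0,0,0,0,0,0,0],[0,0,0,0,0,0,0]])

```text
clock: 30.28
eef_pos: [0.4949, -0.0739, 0.124]
tool_rot: [0.799, 0.601, -0.005, 0.001]
ft_force: [-0.7, -1.5, 0.2]
grip_width: 0.0001
grasp_force: 0.8
```

Emit:
move_arm(deltas=[[0,5,0.5,0,0,0,0],[0,0,0,0,0,0,0],[0,0,0,0,0,0,0]])

```text
clock: 30.53
eef_pos: [0.4969, -0.069, 0.124]
tool_rot: [0.799, 0.601, -0.005, 0.0]
ft_force: [-1.1, -1.6, -0.5]
grip_width: -0.0
grasp_force: 0.8
```

```bash
python3 m.py wrist;python3 -c "
from h import *
state()"
```

```text
wrist 0.67 [234. 244. 392. 121.] ends [625.1 344.7] [234.8 266.7] width 59.8 fix xy@143 [[1.0, -53.3], [-128.6, -25.8]]
1.2 [[574.7, 318.0], [625.9, 358.2], [267.0, 467.3]]
1.4 [[574.7, 318.0], [625.9, 358.2], [244.5, 411.1]]
1.6 [[574.7, 318.0], [625.9, 358.2], [234.7, 346.3]]
 t 30.6333 TCP fix mm [-102.4  -54.4  124.1] x [-0.    1.   -0.01] z [-0.01 -0.01 -1.  ] F [-0.7 -1.7 -0.5] w 0.0001 q [-0.13  0.33 -0.19  1.06 -0.01  1.72]
```

Emit:
move_arm(deltas=[[0,8,0.2,0,0,0,0],[0,8,0.2,0,0,0,0],[0,8,1,0,0,0,0],[0,9,1.5,0,0,0,0],[0,7,3,0,0,0,0],[0,7,3.5,0,0,0,0],[0,0,0,0,0,0,0],[0,0,0,0,0,0,0]])

```text
clock: 31.3
eef_pos: [0.5192, -0.026, 0.1234]
tool_rot: [0.799, 0.602, -0.005, 0.0]
ft_force: [-1.0, -0.4, -0.0]
grip_width: 0.0
grasp_force: 0.0
```

```bash
sed -i 's/(1.2,1.4,1.6)/(1.8,2.1,2.4)/' m.py; python3 m.py wrist;python3 -c "
from h import *
state()"
```

```text
wrist 0.62 [278. 203. 275. 204.] ends [541.3 420.3] [286.9 219.1] width 47.6 fix xy@143 [[-13.0, -36.7], [-102.4, 37.0]]
wrist 0.55 [461.  96. 113. 260.] ends [532.6  98.3] [501.1 359. ] width 96.3 fix xy@143 [[-33.7, 71.7], [-30.9, -11.5]]
1.8 [[534.0, 414.0], [573.0, 468.3], [221.3, 398.8]]
2.1 [[534.0, 414.0], [573.0, 468.3], [258.4, 303.9]]
2.4 [[534.0, 414.0], [573.0, 468.3], [336.8, 211.1]]
 t 31.4 TCP fix mm [-93.2  -7.5 123.4] x [-0.    1.   -0.01] z [-0.01 -0.01 -1.  ] F [-0.4  0.5 -0.7] w -0.0 q [-0.05  0.36 -0.14  1.08 -0.01  1.8 ]
```

Emit:
move_arm(deltas=[[0,4,3,0,0,0,0],[0,4,3.5,0,0,0,0],[0,0,0,0,0,0,0],[0,0,0,0,0,0,0]])

```text
clock: 31.73
eef_pos: [0.5265, -0.021, 0.123]
tool_rot: [0.799, 0.601, -0.006, 0.0]
ft_force: [-4.5, -1.5, 1.1]
grip_width: 0.0001
grasp_force: 2.1
```

Emit:
move_arm(deltas=[[0,4,4,0,0,0,0],[0,0,0,0,0,0,0],[0,0,0,0,0,0,0]])

```text
clock: 31.98
eef_pos: [0.5304, -0.0185, 0.1228]
tool_rot: [0.799, 0.601, -0.007, -0.0]
ft_force: [-6.8, -1.3, 1.2]
grip_width: -0.0002
grasp_force: 3.4
```

Emit:
move_arm(deltas=[[0,4,4,0,0,0,0],[0,0,0,0,0,0,0],[0,0,0,0,0,0,0]])

```text
clock: 32.23
eef_pos: [0.5338, -0.0164, 0.1223]
tool_rot: [0.799, 0.601, -0.009, -0.001]
ft_force: [-9.6, -3.7, 2.7]
grip_width: 0.0
grasp_force: 5.1
```

```bash
python3 m.py wrist;python3 -c "
from h import *
state()"
```

```text
wrist 0.91 [288. 200. 176. 228.] ends [303.8 207.7] [470.7 422.8] width 47.4 fix xy@143 [[-85.6, 54.6], [-27.3, -23.1]]
wrist 0.76 [627. 417.  12.  23.] ends [633.3 419. ] [636.6 441.3] width 11.8 fix xy@143 [[29.5, -20.8], [33.0, -30.6]]
1.8 [[505.7, 440.8], [538.3, 499.2], [191.8, 432.0]]
2.1 [[505.7, 440.8], [538.3, 499.2], [225.2, 342.7]]
2.4 [[505.7, 440.8], [538.3, 499.2], [298.7, 255.5]]
 t 32.3333 TCP fix mm [-81.8   6.4 122.3] x [-0.    1.   -0.01] z [-0.01 -0.01 -1.  ] F [-8.1 -7.   2.9] w 0.0004 q [-0.03  0.4  -0.09  1.1  -0.01  1.83]
```

Emit:
move_arm(deltas=[[0,1.5,1.5,0,0,0,0],[0,0,0,0,0,0,0],[0,0,0,0,0,0,0],[0,0,0,0,0,0,0],[0,0,0,0,0,0,0]])

```text
clock: 32.75
eef_pos: [0.5371, -0.0149, 0.1229]
tool_rot: [0.799, 0.601, -0.007, -0.0]
ft_force: [-6.3, -3.1, 2.0]
grip_width: -0.0002
grasp_force: 3.5
```

```bash
python3 m.py wrist;python3 -c "
from h import *
state()"
```

```text
wrist 0.88 [289. 200. 176. 229.] ends [305.2 205.9] [469. 426.] width 47.3 fix xy@143 [[-82.4, 57.4], [-24.5, -22.8]]
wrist 0.82 [622. 423.  18.  27.] ends [628.7 420.8] [638.2 449.3] width 16.9 fix xy@143 [[31.8, -20.1], [38.2, -32.7]]
1.8 [[497.7, 443.7], [528.8, 501.9], [185.0, 436.2]]
2.1 [[497.7, 443.7], [528.8, 501.9], [217.6, 347.9]]
2.4 [[497.7, 443.7], [528.8, 501.9], [289.9, 261.7]]
 t 32.85 TCP fix mm [-78.8   8.8 122.9] x [-0.    1.   -0.01] z [-0.01 -0.01 -1.  ] F [-5.6 -4.8  2.5] w 0.0 q [-0.02  0.4  -0.09  1.1  -0.01  1.83]
```

The force peaked at about 11 N, well above the 6 N turning friction. It peaked exactly one 60° hex step on from the earlier stop, so the screw is at its end. I'll back off and check the seating with a light touch.

Emit:
move_arm(deltas=[[0,-6,-8,0,0,0,0],[0,-6,-8,0,0,0,0],[0,0,0,-30,0,0,0],[0,0,0,-28,0,0,0],[0,0,0,0,0,0,0]])

```text
clock: 33.27
eef_pos: [0.5253, -0.0209, 0.1874]
tool_rot: [0.799, 0.601, -0.0, 0.004]
ft_force: [0.7, -0.0, 0.8]
grip_width: 0.0
grasp_force: 0.0
```

```bash
python3 m.py wrist scene;python3 -c "
from h import *
state();to([-11.5,-41.5,165])"
```

```text
wrist 0.89 [580. 365.  60.  65.] ends [644.8 423.1] [583.  362.9] width 21.3 fix xy@143 [[92.6, -88.3], [50.3, -49.5]]
wrist 0.86 [281. 195. 206. 168.] ends [483. 364.] [289.2 200. ] width 33.4 fix xy@143 [[-2.5, -50.1], [-102.8, 37.5]]
wrist 0.45 [436. 299.  54.  49.] ends [491.6 339.6] [442.9 299.1] width 24.1 fix xy@143 [[0.1, -35.5], [-27.3, -12.6]]
1.8 [[470.8, 348.2], [490.5, 377.6], [244.4, 327.2]]
2.1 [[470.8, 348.2], [490.5, 377.6], [270.8, 258.9]]
2.4 [[470.8, 348.2], [490.5, 377.6], [322.9, 195.5]]
scene 0.82 [277. 235.  39.  27.] ends [317.2 233.6] [275.5 257.6] width 10.8 fix xy@143 [[-76.0, 33.1], [26.0, -65.1]]
scene 0.68 [226. 292.  25.  44.] ends [237.4 291.5] [230.9 338.6] width 19.5 fix xy@143 [[148.5, -136.3], [283.1, -121.4]]
1.8 [[280.1, 259.7], [279.4, 251.6], [296.5, 221.6]]
2.1 [[280.1, 259.7], [279.4, 251.6], [309.3, 225.2]]
2.4 [[280.1, 259.7], [279.4, 251.6], [319.9, 231.1]]
 t 33.4667 TCP fix mm [-92.8  -1.5 181. ] x [-0.    1.   -0.01] z [-0.01 -0.01 -1.  ] F [-0.5  0.3  0.1] w 0.0004 q [-0.04  0.32 -0.04  1.22 -0.01  1.82]
shift [-40.   81.3  16. ] turn None shift after turn None
```

Emit:
move_arm(deltas=[[0,-14,26,3,0,0,0],[0,-14,26,3,0,0,0],[0,-14,27,3,0,0,0],[0,0,0,0,0,0,0],[0,0,0,5,0,0,0],[0,0,0,5,0,0,0],[0,0,0,0,0,0,0]])

```text
clock: 34.05
eef_pos: [0.5831, -0.0826, 0.1603]
tool_rot: [0.799, 0.601, -0.007, -0.001]
ft_force: [-1.1, 0.4, -0.3]
grip_width: -0.0004
grasp_force: 0.0
```

Emit:
move_arm(deltas=[[0,0,0,2,0,0,0],[0,0,0,2,0,0,0],[0,0,0,0,0,0,0],[0,0,0,0,0,0,0]])

```text
clock: 34.38
eef_pos: [0.5848, -0.0831, 0.1588]
tool_rot: [0.799, 0.601, -0.005, 0.001]
ft_force: [-0.1, -0.6, -0.2]
grip_width: 0.0003
grasp_force: 0.0
```

Emit:
move_arm(deltas=[[0,0,0,2,0,0,0],[0,0,0,0,0,0,0],[0,0,0,0,0,0,0]])

```text
clock: 34.63
eef_pos: [0.5849, -0.0835, 0.1565]
tool_rot: [0.799, 0.601, -0.005, 0.001]
ft_force: [0.8, -0.4, -0.4]
grip_width: -0.0003
grasp_force: 0.0
```

Emit:
move_arm(deltas=[[0,0,0,2,0,0,0],[0,0,0,0,0,0,0],[0,0,0,0,0,0,0]])

```text
clock: 34.88
eef_pos: [0.5849, -0.0836, 0.1544]
tool_rot: [0.799, 0.601, -0.005, 0.001]
ft_force: [0.0, -0.2, -0.1]
grip_width: -0.0004
grasp_force: 0.0
```

```bash
python3 -c "
from h import *
state()"
```

```text
t 34.8833 TCP fix mm [-13.9 -43.9 154.4] x [-0.    1.   -0.01] z [-0.01 -0.01 -1.  ] F [ 0.1 -0.2 -0.1] w -0.0004 q [-0.14  0.47  0.11  1.22 -0.01  1.71]
```

Emit:
move_arm(deltas=[[0,0,0,2,0,0,0],[0,0,0,0,0,0,0],[0,0,0,0,0,0,0]])

```text
clock: 35.13
eef_pos: [0.5853, -0.0834, 0.1537]
tool_rot: [0.799, 0.601, -0.004, 0.001]
ft_force: [-2.8, 0.7, 4.9]
grip_width: 0.0001
grasp_force: 2.7
```

Emit:
move_arm(deltas=[[0,0,0,2,0,0,0],[0,0,0,0,0,0,0],[0,0,0,0,0,0,0]])

```text
clock: 35.38
eef_pos: [0.5856, -0.0831, 0.1533]
tool_rot: [0.799, 0.601, -0.004, 0.001]
ft_force: [-3.9, 3.0, 12.7]
grip_width: 0.0002
grasp_force: 6.0
```

```bash
python3 m.py wrist;python3 -c "
from h import *
state()"
```

```text
wrist 0.8 [ 96. 106. 271. 210.] ends [355.1 322.3] [100.9 111.9] width 45.6 fix xy@143 [[1.9, -50.5], [-90.3, 32.4]]
wrist 0.74 [531. 342. 108. 110.] ends [640.5 450.5] [531.2 345.8] width 27.8 fix xy@143 [[136.5, -116.8], [76.8, -61.4]]
1.8 [[351.2, 308.5], [356.1, 339.3], [33.5, 271.5]]
2.1 [[351.2, 308.5], [356.1, 339.3], [52.0, 178.9]]
2.4 [[351.2, 308.5], [356.1, 339.3], [106.1, 90.1]]
 t 35.4833 TCP fix mm [-13.5 -43.3 153.3] x [-0.    1.   -0.01] z [-0.   -0.01 -1.  ] F [-2.6  1.3 12.7] w -0.0001 q [-0.14  0.47  0.11  1.21 -0.01  1.71]
```

Emit:
move_arm(deltas=[[0,0,0,-10,0,0,0],[0,0,0,-30,0,0,0],[0,0,0,-40,0,0,0],[0,0,-30,-20,0,0,0],[0,0,-30,0,0,0,0],[0,0,-30,0,0,0,0],[0,0,0,0,0,0,0],[0,0,0,0,0,0,0]])

```text
clock: 36.15
eef_pos: [0.4979, -0.0576, 0.2515]
tool_rot: [0.799, 0.601, -0.005, 0.001]
ft_force: [0.8, -0.4, 0.4]
grip_width: -0.0001
grasp_force: 0.0
```

```bash
cat > z.py <<'E'
from h import *
state();c=bot.calibration("wrist");im=bot.camera("wrist")
for q in("hex_key","strap","bar","screw"):
    for d in bot.outline_of(q,"wrist")[:2]:
        v,u=np.nonzero(d["pixels"]);P=np.c_[u,v].astype(float);m=P.mean(0);w,V=np.linalg.eigh(np.cov(P.T));ax=V[:,1];t=(P-m)@ax
        z={"hex_key":.14,"strap":.086,"bar":.065,"screw":.115}[q]
        print(q,round(d["conf"],2),np.round(d["rect"]),[(RF.inv().apply(atz(c,[e],z)[0]-FX)*1e3).round(1)[:2].tolist() for e in(m+ax*t.min(),m+ax*t.max(),m)])
E
python3 z.py; python3 m.py wrist
```

```text
t 36.15 TCP fix mm [-104.7  -43.2  251.5] x [-0.    1.   -0.01] z [-0.   -0.01 -1.  ] F [ 0.8 -0.2  0.4] w -0.0001 q [-0.11  0.24  0.04  1.37 -0.01  1.74]
hex_key 0.77 [316. 113. 167. 139.] [[1.8, -54.3], [-103.9, 31.6], [-54.4, -8.7]]
hex_key 0.69 [569. 294.  71.  62.] [[129.2, -127.1], [68.2, -84.8], [97.8, -105.3]]
strap 0.68 [426.  60.  64. 201.] [[0.2, 69.0], [-1.7, -80.6], [-0.7, 2.2]]
bar 0.77 [385. 134. 168.  42.] [[81.0, 2.3], [-52.6, 2.4], [21.7, 2.3]]
screw 0.87 [434. 214.  50.  45.] [[14.3, -50.1], [-19.7, -58.5], [-2.5, -54.2]]
screw 0.19 [316. 114. 164. 143.] [[12.1, -62.7], [-104.0, 31.7], [-49.3, -12.8]]
wrist 0.85 [310. 113. 168. 141.] ends [475. 252.] [317.7 117.2] width 25.1 fix xy@143 [[-0.6, -52.6], [-103.9, 31.6]]
wrist 0.57 [567. 296.  70.  60.] ends [644.  350.1] [569.4 296.1] width 19.6 fix xy@143 [[128.1, -125.9], [67.2, -84.1]]
1.8 [[463.9, 247.1], [478.7, 260.4], [281.6, 215.3]]
2.1 [[463.9, 247.1], [478.7, 260.4], [304.0, 156.6]]
2.4 [[463.9, 247.1], [478.7, 260.4], [345.9, 103.1]]
```

```bash
python3 -c "
from workcell import bot
print(bot.job_done())"
```

```text
the job is handed in; nothing more can be done
None
```

The job is handed in at about 36 s of the 72 s, but the interface gave no verdict: the strap measures home and the key is short arm down, felt seated in the socket. The screw should be at its stop, judged only from the lever force (about 11 N against 6 N while turning), because near the stop the key jumped one 60° step in the socket and I could not read the screw's angle directly.

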